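# Load the magnetic printing bed with the steel-backed blocks

### The job

Set up the magnetic printing bed: turn its red handle fully to off, then heft every printing block, those on the table and any left in the bed, since steel-backed and plain wooden ones look alike. Seat each heavy steel-backed block flat and square, fully down, in a pocket of the bed (any pocket, one each), and lay each light plain one flat in the shallow wooden tray, for it would not hold. Only when all are sorted and let go, turn the handle fully to on; leave the brayer, the ink jar and the water cup where they are.

Things in the scene. Friction and masses are not known exactly. Their poses are not given: they have to be found in the camera images.
- bed: switchable magnetic printing bed, fixed to the table: dark steel plate 112 (its x) x 290 (its y) mm, 26 mm high, with three pockets in a row along its y, and at its -y end a grey lever housing 112 x 82 mm, 36 mm high. Origin on the table at x 0, 4 cm from the middle of the plate towards the housing (the plate spans y -104 to +186 mm, the housing y -186 to -104 mm)
- pocket_1 (a point): centre of the floor of pocket 1 (farthest from the handle): a rectangular recess 48 (bed x) x 73 (bed y) x 8 mm deep with a small bevel at the mouth, 1.5 mm clear all round a block; axes as the bed's. The plate's top is 8 mm above this point; a seated block's underside rests on it and 14 mm of the block stand proud. Pockets are 86 mm apart
- pocket_2 (a point): centre of the floor of pocket 2 (middle): a rectangular recess 48 (bed x) x 73 (bed y) x 8 mm deep with a small bevel at the mouth, 1.5 mm clear all round a block; axes as the bed's. The plate's top is 8 mm above this point; a seated block's underside rests on it and 14 mm of the block stand proud. Pockets are 86 mm apart
- pocket_3 (a point): centre of the floor of pocket 3 (nearest the handle): a rectangular recess 48 (bed x) x 73 (bed y) x 8 mm deep with a small bevel at the mouth, 1.5 mm clear all round a block; axes as the bed's. The plate's top is 8 mm above this point; a seated block's underside rests on it and 14 mm of the block stand proud. Pockets are 86 mm apart
- handle (a joint): angle of the bed's red rotary handle about an upright axis: 0 = off (its white mark points to the bed's -x), 1.40 = on (mark points almost along the bed's +y, over the green dot); growing = clockwise seen from above. A sprung detent holds it at either end and draws it on to the end once past half way; it takes under 0.3 N m to turn
- handle_grip (a point): on the handle's axis, in the middle of the grip bar's height; turns with the handle. The red grip bar lies along this point's x from x -48 to +38 mm (mark at the -x end), is 16 mm thick (along its y) and 26 mm high, from 17 mm below this point to 9 mm above it; below the bar is a round hub of 48 mm diameter
- tray: shallow wooden tray, fixed, 130 (its x) x 345 (its y) mm, 14 mm high, walls and floor 5 mm thick; origin at the centre of its underside
- block_1: one of up to seven look-alike wooden printing blocks (up to five on the table, up to two left in the bed), 45 (its x) x 70 (its y) x 22 mm high, picture on top; origin at the centre of its underside, z up out of the picture. Either a plain one (0.045 to 0.08 kg) or a steel-backed one (0.19 to 0.26 kg, the steel is let in from below and cannot be seen). Absent in some runs (None).
- block_2: one of up to seven look-alike wooden printing blocks (up to five on the table, up to two left in the bed), 45 (its x) x 70 (its y) x 22 mm high, picture on top; origin at the centre of its underside, z up out of the picture. Either a plain one (0.045 to 0.08 kg) or a steel-backed one (0.19 to 0.26 kg, the steel is let in from below and cannot be seen). Absent in some runs (None).
- block_3: one of up to seven look-alike wooden printing blocks (up to five on the table, up to two left in the bed), 45 (its x) x 70 (its y) x 22 mm high, picture on top; origin at the centre of its underside, z up out of the picture. Either a plain one (0.045 to 0.08 kg) or a steel-backed one (0.19 to 0.26 kg, the steel is let in from below and cannot be seen). Absent in some runs (None).
- block_4: one of up to seven look-alike wooden printing blocks (up to five on the table, up to two left in the bed), 45 (its x) x 70 (its y) x 22 mm high, picture on top; origin at the centre of its underside, z up out of the picture. Either a plain one (0.045 to 0.08 kg) or a steel-backed one (0.19 to 0.26 kg, the steel is let in from below and cannot be seen). Absent in some runs (None).
- block_5: one of up to seven look-alike wooden printing blocks (up to five on the table, up to two left in the bed), 45 (its x) x 70 (its y) x 22 mm high, picture on top; origin at the centre of its underside, z up out of the picture. Either a plain one (0.045 to 0.08 kg) or a steel-backed one (0.19 to 0.26 kg, the steel is let in from below and cannot be seen). Absent in some runs (None).
- block_6: one of up to seven look-alike wooden printing blocks (up to five on the table, up to two left in the bed), 45 (its x) x 70 (its y) x 22 mm high, picture on top; origin at the centre of its underside, z up out of the picture. Either a plain one (0.045 to 0.08 kg) or a steel-backed one (0.19 to 0.26 kg, the steel is let in from below and cannot be seen). Absent in some runs (None).
- block_7: one of up to seven look-alike wooden printing blocks (up to five on the table, up to two left in the bed), 45 (its x) x 70 (its y) x 22 mm high, picture on top; origin at the centre of its underside, z up out of the picture. Either a plain one (0.045 to 0.08 kg) or a steel-backed one (0.19 to 0.26 kg, the steel is let in from below and cannot be seen). Absent in some runs (None).
- brayer: black rubber ink roller with wooden handle, 193 x 98 x 38 mm (the roller towards the robot), lying at the right of the bed; leave alone
- ink_jar: black ink jar, 54 mm wide, 57 mm high, origin under its centre; leave alone
- water_cup: blue plastic cup, 85 mm wide, 93 mm high, origin under its centre; leave alone
Things that resemble listed ones, but are neither listed nor needed, are in the scene too. What is shaped like the block_6 but green or turquoise is not meant.

How it is judged:
On the way, in this order (a step that is already met when the one before it is completed fails the run):
1. the bed's handle is turned to off (value of joint handle below 0.12 rad), for 0.2 s.
2. with the handle still off, every steel-backed block is seated in a pocket and every plain one lies in the tray, let go (value of joint handle below 0.12 rad and ((((horizontal distance between block_1 and pocket_1 below 0.004 m and z of block_1 in the frame of pocket_1 below 0.0025 m) or (horizontal distance between block_1 and pocket_2 below 0.004 m and z of block_1 in the frame of pocket_2 below 0.0025 m) or (horizontal distance between block_1 and pocket_3 below 0.004 m and z of block_1 in the frame of pocket_3 below 0.0025 m)) and angle between block_1's own z axis and vertical below 0.06 rad and angle between the x axis of block_1 and the x axis of bed, either way round below 0.1 rad and contact force between block_1 and bed above 1.2 N) or (x of block_1 in the frame of tray between -0.045 and 0.045 m and y of block_1 in the frame of tray between -0.145 and 0.145 m and z of block_1 in the frame of tray below 0.01 m and angle between block_1's own z axis and vertical below 0.1 rad and contact force between block_1 and tray below 1.2 N)) and ((((horizontal distance between block_2 and pocket_1 below 0.004 m and z of block_2 in the frame of pocket_1 below 0.0025 m) or (horizontal distance between block_2 and pocket_2 below 0.004 m and z of block_2 in the frame of pocket_2 below 0.0025 m) or (horizontal distance between block_2 and pocket_3 below 0.004 m and z of block_2 in the frame of pocket_3 below 0.0025 m)) and angle between block_2's own z axis and vertical below 0.06 rad and angle between the x axis of block_2 and the x axis of bed, either way round below 0.1 rad and contact force between block_2 and bed above 1.2 N) or (x of block_2 in the frame of tray between -0.045 and 0.045 m and y of block_2 in the frame of tray between -0.145 and 0.145 m and z of block_2 in the frame of tray below 0.01 m and angle between block_2's own z axis and vertical below 0.1 rad and contact force between block_2 and tray below 1.2 N)) and ((((horizontal distance between block_3 and pocket_1 below 0.004 m and z of block_3 in the frame of pocket_1 below 0.0025 m) or (horizontal distance between block_3 and pocket_2 below 0.004 m and z of block_3 in the frame of pocket_2 below 0.0025 m) or (horizontal distance between block_3 and pocket_3 below 0.004 m and z of block_3 in the frame of pocket_3 below 0.0025 m)) and angle between block_3's own z axis and vertical below 0.06 rad and angle between the x axis of block_3 and the x axis of bed, either way round below 0.1 rad and contact force between block_3 and bed above 1.2 N) or (x of block_3 in the frame of tray between -0.045 and 0.045 m and y of block_3 in the frame of tray between -0.145 and 0.145 m and z of block_3 in the frame of tray below 0.01 m and angle between block_3's own z axis and vertical below 0.1 rad and contact force between block_3 and tray below 1.2 N)) and ((((horizontal distance between block_4 and pocket_1 below 0.004 m and z of block_4 in the frame of pocket_1 below 0.0025 m) or (horizontal distance between block_4 and pocket_2 below 0.004 m and z of block_4 in the frame of pocket_2 below 0.0025 m) or (horizontal distance between block_4 and pocket_3 below 0.004 m and z of block_4 in the frame of pocket_3 below 0.0025 m)) and angle between block_4's own z axis and vertical below 0.06 rad and angle between the x axis of block_4 and the x axis of bed, either way round below 0.1 rad and contact force between block_4 and bed above 1.2 N) or (x of block_4 in the frame of tray between -0.045 and 0.045 m and y of block_4 in the frame of tray between -0.145 and 0.145 m and z of block_4 in the frame of tray below 0.01 m and angle between block_4's own z axis and vertical below 0.1 rad and contact force between block_4 and tray below 1.2 N)) and ((((horizontal distance between block_5 and pocket_1 below 0.004 m and z of block_5 in the frame of pocket_1 below 0.0025 m) or (horizontal distance between block_5 and pocket_2 below 0.004 m and z of block_5 in the frame of pocket_2 below 0.0025 m) or (horizontal distance between block_5 and pocket_3 below 0.004 m and z of block_5 in the frame of pocket_3 below 0.0025 m)) and angle between block_5's own z axis and vertical below 0.06 rad and angle between the x axis of block_5 and the x axis of bed, either way round below 0.1 rad and contact force between block_5 and bed above 1.2 N) or (x of block_5 in the frame of tray between -0.045 and 0.045 m and y of block_5 in the frame of tray between -0.145 and 0.145 m and z of block_5 in the frame of tray below 0.01 m and angle between block_5's own z axis and vertical below 0.1 rad and contact force between block_5 and tray below 1.2 N)) and ((((horizontal distance between block_6 and pocket_1 below 0.004 m and z of block_6 in the frame of pocket_1 below 0.0025 m) or (horizontal distance between block_6 and pocket_2 below 0.004 m and z of block_6 in the frame of pocket_2 below 0.0025 m) or (horizontal distance between block_6 and pocket_3 below 0.004 m and z of block_6 in the frame of pocket_3 below 0.0025 m)) and angle between block_6's own z axis and vertical below 0.06 rad and angle between the x axis of block_6 and the x axis of bed, either way round below 0.1 rad and contact force between block_6 and bed above 1.2 N) or (x of block_6 in the frame of tray between -0.045 and 0.045 m and y of block_6 in the frame of tray between -0.145 and 0.145 m and z of block_6 in the frame of tray below 0.01 m and angle between block_6's own z axis and vertical below 0.1 rad and contact force between block_6 and tray below 1.2 N)) and ((((horizontal distance between block_7 and pocket_1 below 0.004 m and z of block_7 in the frame of pocket_1 below 0.0025 m) or (horizontal distance between block_7 and pocket_2 below 0.004 m and z of block_7 in the frame of pocket_2 below 0.0025 m) or (horizontal distance between block_7 and pocket_3 below 0.004 m and z of block_7 in the frame of pocket_3 below 0.0025 m)) and angle between block_7's own z axis and vertical below 0.06 rad and angle between the x axis of block_7 and the x axis of bed, either way round below 0.1 rad and contact force between block_7 and bed above 1.2 N) or (x of block_7 in the frame of tray between -0.045 and 0.045 m and y of block_7 in the frame of tray between -0.145 and 0.145 m and z of block_7 in the frame of tray below 0.01 m and angle between block_7's own z axis and vertical below 0.1 rad and contact force between block_7 and tray below 1.2 N)) and linear speed of each of block_1, block_2, block_3, block_4, block_5, block_6, block_7 below 0.02 m/s and contact force between each of block_1, block_2, block_3, block_4, block_5, block_6, block_7 and the fingers below 0.1 N), for 0.3 s.
3. the handle is turned to on (value of joint handle above 1.28 rad), for 0.2 s.
At the end, for the whole second after the job is handed in: Handle on (over 1.28 rad). Each block at rest: bearing on the bed with over 1.2 N, within 4 mm and 0.1 rad of a pocket, underside within 2.5 mm of its floor, level; or bearing on the tray with under 1.2 N, flat, centre within 45 (x) and 145 mm (y) of the tray's (value of joint handle above 1.28 rad and ((((horizontal distance between block_1 and pocket_1 below 0.004 m and z of block_1 in the frame of pocket_1 below 0.0025 m) or (horizontal distance between block_1 and pocket_2 below 0.004 m and z of block_1 in the frame of pocket_2 below 0.0025 m) or (horizontal distance between block_1 and pocket_3 below 0.004 m and z of block_1 in the frame of pocket_3 below 0.0025 m)) and angle between block_1's own z axis and vertical below 0.06 rad and angle between the x axis of block_1 and the x axis of bed, either way round below 0.1 rad and contact force between block_1 and bed above 1.2 N) or (x of block_1 in the frame of tray between -0.045 and 0.045 m and y of block_1 in the frame of tray between -0.145 and 0.145 m and z of block_1 in the frame of tray below 0.01 m and angle between block_1's own z axis and vertical below 0.1 rad and contact force between block_1 and tray below 1.2 N)) and ((((horizontal distance between block_2 and pocket_1 below 0.004 m and z of block_2 in the frame of pocket_1 below 0.0025 m) or (horizontal distance between block_2 and pocket_2 below 0.004 m and z of block_2 in the frame of pocket_2 below 0.0025 m) or (horizontal distance between block_2 and pocket_3 below 0.004 m and z of block_2 in the frame of pocket_3 below 0.0025 m)) and angle between block_2's own z axis and vertical below 0.06 rad and angle between the x axis of block_2 and the x axis of bed, either way round below 0.1 rad and contact force between block_2 and bed above 1.2 N) or (x of block_2 in the frame of tray between -0.045 and 0.045 m and y of block_2 in the frame of tray between -0.145 and 0.145 m and z of block_2 in the frame of tray below 0.01 m and angle between block_2's own z axis and vertical below 0.1 rad and contact force between block_2 and tray below 1.2 N)) and ((((horizontal distance between block_3 and pocket_1 below 0.004 m and z of block_3 in the frame of pocket_1 below 0.0025 m) or (horizontal distance between block_3 and pocket_2 below 0.004 m and z of block_3 in the frame of pocket_2 below 0.0025 m) or (horizontal distance between block_3 and pocket_3 below 0.004 m and z of block_3 in the frame of pocket_3 below 0.0025 m)) and angle between block_3's own z axis and vertical below 0.06 rad and angle between the x axis of block_3 and the x axis of bed, either way round below 0.1 rad and contact force between block_3 and bed above 1.2 N) or (x of block_3 in the frame of tray between -0.045 and 0.045 m and y of block_3 in the frame of tray between -0.145 and 0.145 m and z of block_3 in the frame of tray below 0.01 m and angle between block_3's own z axis and vertical below 0.1 rad and contact force between block_3 and tray below 1.2 N)) and ((((horizontal distance between block_4 and pocket_1 below 0.004 m and z of block_4 in the frame of pocket_1 below 0.0025 m) or (horizontal distance between block_4 and pocket_2 below 0.004 m and z of block_4 in the frame of pocket_2 below 0.0025 m) or (horizontal distance between block_4 and pocket_3 below 0.004 m and z of block_4 in the frame of pocket_3 below 0.0025 m)) and angle between block_4's own z axis and vertical below 0.06 rad and angle between the x axis of block_4 and the x axis of bed, either way round below 0.1 rad and contact force between block_4 and bed above 1.2 N) or (x of block_4 in the frame of tray between -0.045 and 0.045 m and y of block_4 in the frame of tray between -0.145 and 0.145 m and z of block_4 in the frame of tray below 0.01 m and angle between block_4's own z axis and vertical below 0.1 rad and contact force between block_4 and tray below 1.2 N)) and ((((horizontal distance between block_5 and pocket_1 below 0.004 m and z of block_5 in the frame of pocket_1 below 0.0025 m) or (horizontal distance between block_5 and pocket_2 below 0.004 m and z of block_5 in the frame of pocket_2 below 0.0025 m) or (horizontal distance between block_5 and pocket_3 below 0.004 m and z of block_5 in the frame of pocket_3 below 0.0025 m)) and angle between block_5's own z axis and vertical below 0.06 rad and angle between the x axis of block_5 and the x axis of bed, either way round below 0.1 rad and contact force between block_5 and bed above 1.2 N) or (x of block_5 in the frame of tray between -0.045 and 0.045 m and y of block_5 in the frame of tray between -0.145 and 0.145 m and z of block_5 in the frame of tray below 0.01 m and angle between block_5's own z axis and vertical below 0.1 rad and contact force between block_5 and tray below 1.2 N)) and ((((horizontal distance between block_6 and pocket_1 below 0.004 m and z of block_6 in the frame of pocket_1 below 0.0025 m) or (horizontal distance between block_6 and pocket_2 below 0.004 m and z of block_6 in the frame of pocket_2 below 0.0025 m) or (horizontal distance between block_6 and pocket_3 below 0.004 m and z of block_6 in the frame of pocket_3 below 0.0025 m)) and angle between block_6's own z axis and vertical below 0.06 rad and angle between the x axis of block_6 and the x axis of bed, either way round below 0.1 rad and contact force between block_6 and bed above 1.2 N) or (x of block_6 in the frame of tray between -0.045 and 0.045 m and y of block_6 in the frame of tray between -0.145 and 0.145 m and z of block_6 in the frame of tray below 0.01 m and angle between block_6's own z axis and vertical below 0.1 rad and contact force between block_6 and tray below 1.2 N)) and ((((horizontal distance between block_7 and pocket_1 below 0.004 m and z of block_7 in the frame of pocket_1 below 0.0025 m) or (horizontal distance between block_7 and pocket_2 below 0.004 m and z of block_7 in the frame of pocket_2 below 0.0025 m) or (horizontal distance between block_7 and pocket_3 below 0.004 m and z of block_7 in the frame of pocket_3 below 0.0025 m)) and angle between block_7's own z axis and vertical below 0.06 rad and angle between the x axis of block_7 and the x axis of bed, either way round below 0.1 rad and contact force between block_7 and bed above 1.2 N) or (x of block_7 in the frame of tray between -0.045 and 0.045 m and y of block_7 in the frame of tray between -0.145 and 0.145 m and z of block_7 in the frame of tray below 0.01 m and angle between block_7's own z axis and vertical below 0.1 rad and contact force between block_7 and tray below 1.2 N)) and linear speed of each of block_1, block_2, block_3, block_4, block_5, block_6, block_7 below 0.02 m/s); the robot touches nothing.
It fails at once if the brayer is pushed more than 3 cm or tipped (distance of brayer from where it was at the start of the episode above 0.03 m or angle between brayer's own z axis and vertical above 0.4 rad).
It fails at once if the ink jar is pushed more than 3 cm or tipped (distance of ink_jar from where it was at the start of the episode above 0.03 m or angle between ink_jar's own z axis and vertical above 0.4 rad).
It fails at once if the water cup is pushed more than 3 cm or tipped (distance of water_cup from where it was at the start of the episode above 0.03 m or angle between water_cup's own z axis and vertical above 0.4 rad).
Of block_1, block_2, block_3, block_4, block_5, block_6, block_7 only 5 to 7 are there at a start; the rules pass over those that are not, and their reading is None.
At some moment in a run one of block_1, block_2, block_3, block_4, block_5, block_6, block_7 may be knocked a few centimetres aside while the robot is not near it.
Once in a run the grip may slacken for a moment while it holds something.
It also fails if it takes over 210 s, if anything falls off the work surface, if the arm or the gripper's body presses on something with over 40 N, if the wrist force passes 120 N, or if a joint passes its speed limit or range.

### The arm

A 6-joint arm with a two-finger parallel gripper is mounted at the origin on a cart in front of the work surface, level with it; the furniture and walls round the work are solid. World frame = base frame: x ahead of the robot, y to its left, z up, the work surface at z = 0. Lengths are in m, angles in rad, forces in N, time in s.
With the tool pointing down it reaches from about 0.425 to 0.95 m from the base axis. Payload 3.5 kg.
Tool frame: the origin (TCP) lies midway between the tips of the shut fingers; the grasp point (between the pads) lies 19 mm behind it; z points along the fingers, y is the line along which they close (so a half turn about z gives the same grasp; the last joint's range is limited). The gripper opens to 85 mm and grips with 20 to 120 N. Pads are 22 mm wide; open, the fingers measure 114 mm over their backs; the gripper's body (76 mm by 85 mm) begins 54 mm behind the grasp point. The pads swing forward as they close: fully open they stand 13 mm farther back than shut.
Start: joints at [1.161, 0.286, 1.577, -0, 1.279, -0.15], TCP at [0.173, 0.652, 0.231] pointing down, gripper open.
Joint ranges: [-2.77, 2.77], [-0.9, 2.22], [0.21, 2.48], [-1.53, 4.67], [0.24, 2.81], [-2.84, 2.84]. Speed limits (rad/s): [2.79, 2.79, 3.14, 3.14, 3.14, 3.14].

### API

Orientations are given as [roll, pitch, yaw] about the fixed x, y, z axes, in that order (R = Rz(yaw) Ry(pitch) Rx(roll)).
In Python, from cell import get_state, get_image, camera_model, hand_in gives the robot as it stands.
- The arm moves only by the tool send_rows, never from a script. Its argument "motion" is one flat list of numbers, 7 for each row, row after row: the shift along the tool's x, y, z in m, then the turn, a rotation vector about the tool's x, y, z in degrees, then the gripper's target within -1 to 1 (fully open at 1, half-way at 0, shut at -1). A call has exactly 5 rows; each row is the pose to reach, as a shift and turn from the pose commanded when the call began, along the tool's axes at that moment; what a row does not reach only later rows make up. A row lasts 1/10 s, in which the tool goes at most 50 mm and 8.59 degrees, less where a joint would pass 70% of its speed; a pose out of reach is approached as far as the arm can. A call with a gripper value outside its range is refused whole. The fingers move at their own pace and stop on an object; the grip force is fixed at half the most. Time passes only in rows, so rows that repeat a pose let the fingers close, or fill a call up. It gives the time, the measured TCP pose, the force, the opening and the grip force at its end, in the units of the state.
- get_state(): the state, without advancing time (a new reading comes with each control period).
- get_image(name): name is "side" or "top" or "wrist"; returns the picture (400x640x3 uint8, blue, green, red); there is no depth.
- camera_model(name): a dict with "K" (3x3 intrinsics, pixels), "rvec" (rotation vector, rad) and "tvec" (3), from world to camera coordinates, as OpenCV has them. Camera axes: x right, y down, z forward; pixel columns grow to the right and rows downward; lengths in m; the calibration is good to about 2 mm. A picture is of the moment at which its call begins: read the wrist's pose just before it. camera_model takes no time and is no camera call; for the wrist camera it gives the pose at the moment of the call.
- hand_in(): hands the job in; it is judged then, once.
The state is a dict: "time_s": time; "q": joint angles; "qvel": joint speeds; "joint_torque": joint torques, N m; "eef_pos": TCP position; "orientation": TCP orientation; "contact_force": force on the tool from outside, world axes, zero at the start; "wrist_torque": the same for the moment, N m; "grip_width": opening from 0.0 (shut) to 1.0 (fully open); "gripper_force": force on a finger pad.
Only numpy, scipy, OpenCV 4.12 (cv2) and the standard library are available. Lean on these libraries where they do the work, as an engineer would, in place of code of your own. Each camera call takes 0.05 s, during which the arm holds its last target. There are 200 camera calls.

## Working session

There is one attempt and no reset: what is moved stays moved. The work goes in short steps, Python scripts to look and compute and a tool call to move; the robot and the scene stay as the last step left them, time stands still between calls to the robot, and variables do not carry over. Pictures are saved under pics/ and viewed, at most 14 in all, crops included, and the job is handed in when it is done.

Besides the shell and the picture viewer there is one more tool, called after ">>>" as name(argument=value, ...), one argument or row to a line, values as JSON. send_rows: Moves the arm, as the interface text tells. Its arguments: {"type":"object","properties":{"motion":{"type":"array"}},"required":["motion"]}

```bash
mkdir -p pics; ls; python3 - <<'E'
from cell import *
import cv2,json
s=get_state();print(s)
for n in("top","side"):
    cv2.imwrite(f"pics/{n}0.png",get_image(n)); print(n,camera_model(n))
E
```

```text
pics
{'time_s': 0.0, 'q': array([ 1.16098368e+00,  2.87151065e-01,  1.57816345e+00, -2.64087764e-05,
        1.27858369e+00, -1.50013487e-01]), 'qvel': array([ 5.59640687e-04, -1.59794665e-04, -2.36540347e-03,  8.19758568e-06,
        2.58253881e-04, -6.65119942e-04]), 'joint_torque': array([-1.36761500e-03, -4.05985379e+01, -2.92623228e+01, -2.49933428e-04,
        5.93260105e-03,  6.96583005e-07]), 'eef_pos': array([0.17312365, 0.65175074, 0.22996424]), 'orientation': array([-3.13930923e+00, -3.19578636e-04,  2.88180077e+00]), 'contact_force': array([-1.47775301, -0.18508488, -0.33242688]), 'wrist_torque': array([-0.02714033, -0.02295151, -0.03972632]), 'gripper_force': 0.0, 'grip_width': 1.0008067119944812}
top {'K': array([[448.76116941,   0.        , 324.51047358],
       [  0.        , 448.76116941, 207.59152266],
       [  0.        ,   0.        ,   1.        ]]), 'rvec': array([ 2.13967173, -2.12076461,  0.1365127 ]), 'tvec': array([0.06052805, 0.57421128, 1.3112399 ])}
side {'K': array([[445.60855019,   0.        , 326.55393094],
       [  0.        , 445.60855019, 194.94515162],
       [  0.        ,   0.        ,   1.        ]]), 'rvec': array([ 1.91879189, -0.39878428,  0.26599357]), 'tvec': array([-0.49838976,  0.18240238,  1.19621909])}
```

View pics/top0.png

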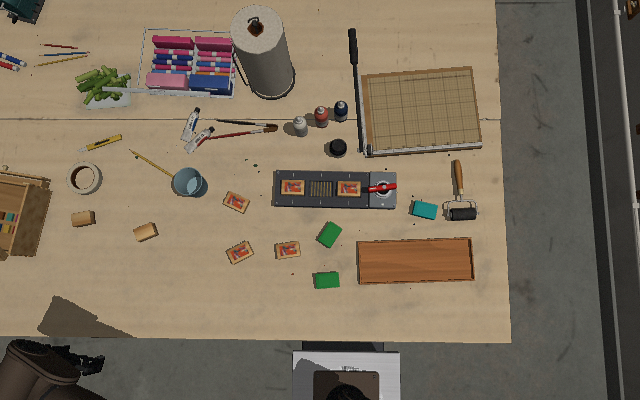

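View pics/side0.png

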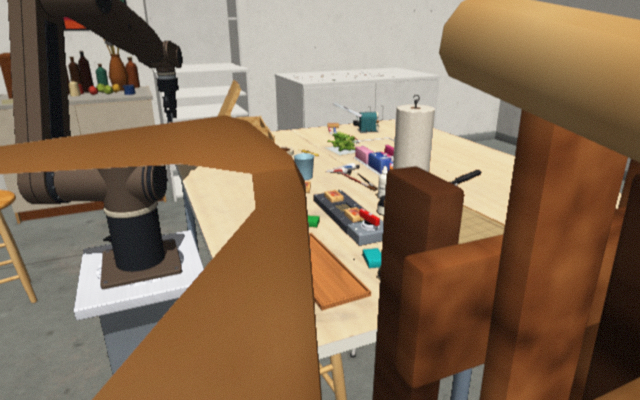

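The top view shows picture blocks at (236,202), (240,252), (288,250), and in the bed at (292,187) and (349,188). The red handle is at (382,188) and the tray at (415,260). Lookalikes are green (329,235) and (327,280), turquoise (423,209), and bare wood pieces at (83,218) and (146,231). The side view is mostly blocked, so I'll check the choice in a close crop.

```bash
cat > h.py <<'E'
from cell import *
import cv2,numpy as np
def proj(cm,P):
    return cv2.projectPoints(np.array(P,float).reshape(-1,3),cm["rvec"],cm["tvec"],cm["K"],None)[0].reshape(-1,2)
def back(cm,uv,z):
    R=cv2.Rodrigues(cm["rvec"])[0];C=-R.T@cm["tvec"]
    uv=np.array(uv,float).reshape(-1,2);o=[]
    for u,v in uv:
        d=R.T@np.linalg.inv(cm["K"])@[u,v,1];o.append(C+d*(z-C[2])/d[2])
    return np.array(o)
def rect(cm,mask_or_uv,z):
    P=back(cm,mask_or_uv,z)[:,:2]
    (c,wh,a)=cv2.minAreaRect((P*1000).astype(np.float32));return np.array(c)/1000,wh,a
E
python3 - <<'E'
from h import *
im=cv2.imread("pics/top0.png");cm=camera_model("top")
a=cv2.resize(im[165:290,215:415],None,fx=4,fy=4,interpolation=cv2.INTER_CUBIC)
b=cv2.resize(im[205:245,65:165],None,fx=4,fy=4,interpolation=cv2.INTER_CUBIC)
a[-60-100:-0 or None][:,:0]
cv2.imwrite("pics/c1.png",np.vstack([a[:500],np.hstack([b[:100],b[60:160]])[:100]]))
print(back(cm,[(236,202),(240,252),(288,250)],.022)); print(back(cm,[(292,187),(321,188),(349,188),(382,188)],.04));print(back(cm,[(415,260),(83,218),(146,231),(188,182)],.01))
E
```

```text
[[0.59275372 0.34033667 0.022     ]
 [0.43874069 0.3217938  0.022     ]
 [0.4461662  0.17565239 0.022     ]]
[[ 0.63743899  0.16592911  0.04      ]
 [ 0.63484557  0.07711951  0.04      ]
 [ 0.63534901 -0.00829276  0.04      ]
 [ 0.63594036 -0.10861925  0.04      ]]
[[ 0.42023429 -0.2095059   0.01      ]
 [ 0.54076123  0.8224134   0.01      ]
 [ 0.50158447  0.62026729  0.01      ]
 [ 0.657608    0.49773589  0.01      ]]
```

View pics/c1.png

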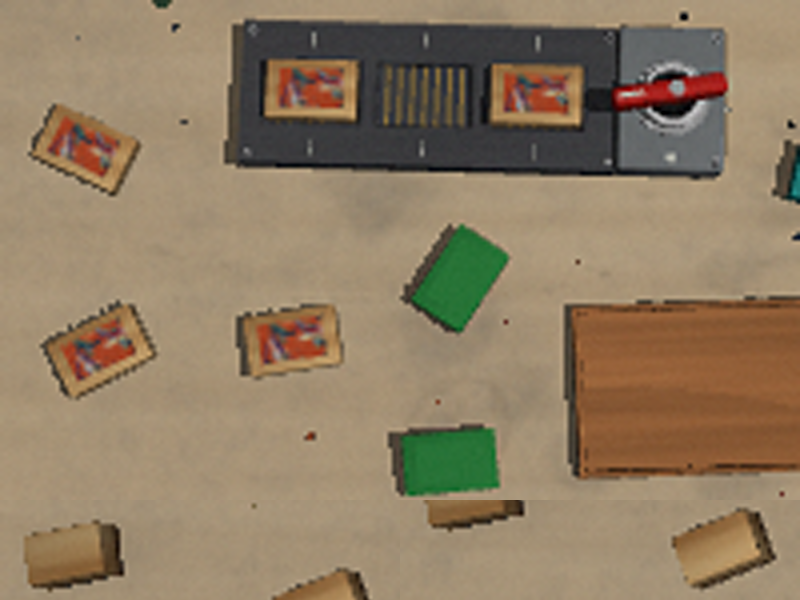

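The crop confirms 5 blocks with a red picture: 3 on the table and 2 in the bed (pockets 1 and 3). The handle mark points to +y, so it is on. The green, turquoise and bare-wood pieces are not meant. I'll move above the bed.

>>> send_rows(
  motion=[-0.038,-0.031,-0.01,0,0,0,1,-0.076,-0.063,-0.02,0,0,0,1,-0.113,-0.094,-0.03,0,0,0,1,-0.151,-0.126,-0.04,0,0,0,1,-0.189,-0.157,-0.04,0,0,0,1],
)

```text
time_s: 0.6
eef_pos: [0.3167, 0.4508, 0.2727]
orientation: [3.139, 0.001, 2.882]
contact_force: [0.9, -0.2, 0.3]
grip_width: 1.003
gripper_force: 0.0
```

>>> send_rows(
  motion=[-0.038,-0.031,0,0,0,0,1,-0.076,-0.063,0,0,0,0,1,-0.113,-0.094,0,0,0,0,1,-0.151,-0.126,0,0,0,0,1,-0.189,-0.157,0,0,0,0,1],
)

```text
time_s: 1.1
eef_pos: [0.4585, 0.2499, 0.271]
orientation: [-3.141, -0.0, 2.882]
contact_force: [0.7, 0.7, 0.4]
grip_width: 1.001
gripper_force: 0.0
```

>>> send_rows(
  motion=[-0.038,-0.031,0,0,0,8,1,-0.076,-0.063,0,0,0,16,1,-0.113,-0.094,0,0,0,24,1,-0.151,-0.126,0,0,0,32,1,-0.189,-0.157,0,0,0,38,1],
)

```text
time_s: 1.6
eef_pos: [0.6009, 0.0496, 0.2708]
orientation: [-3.141, -0.001, 2.213]
contact_force: [0.4, 1.3, 0.4]
grip_width: 0.999
gripper_force: 0.0
```

>>> send_rows(
  motion=[0,0,0,0,0,8,1,0,0,0,0,0,16,1,0,0,0,0,0,24,1,0,0,0,0,0,32,1,0,0,0,0,0,37,1],
)

```text
time_s: 2.1
eef_pos: [0.6, 0.0514, 0.2705]
orientation: [-3.14, -0.0, 1.568]
contact_force: [-0.0, 0.5, 0.3]
grip_width: 1.0
gripper_force: 0.0
```

```bash
cat >> h.py <<'E'
def go(x,y,z,yaw=None):
    "print shift in tool axes and turn (deg about tool z) from the measured pose"
    s=get_state();p=s["eef_pos"];o=s["orientation"]
    R=cv2.Rodrigues(np.array([0,0,o[2]]))[0]@cv2.Rodrigues(np.array([0,o[1],0.]))[0]@cv2.Rodrigues(np.array([o[0],0,0]))[0]
    d=R.T@(np.array([x,y,z])-p)
    t=0 if yaw is None else -np.degrees((yaw-o[2]+np.pi/2)%np.pi-np.pi/2)
    print("shift",d.round(4),"turn",round(t,2),"at",p.round(4),o.round(4),"q6",s["q"][5].round(3))
E
python3 - <<'E'
from h import *
cm=camera_model("wrist");s=get_state();print(s["eef_pos"],s["orientation"],s["q"],s["contact_force"])
cv2.imwrite("pics/w1.png",get_image("wrist"));print(cm)
np.save("w1.npy",cm,allow_pickle=True)
E
```

```text
[0.60001629 0.05138602 0.27053168] [-3.14017827e+00 -1.45340050e-04  1.56805858e+00] [-8.29234535e-02  1.00264254e-01  1.71988685e+00  3.25771399e-05
  1.32286303e+00 -8.01938255e-02] [-0.03833377  0.50369955  0.34358832]
{'K': array([[283.84600351,   0.        , 318.93552181],
       [  0.        , 283.84600351, 199.58282588],
       [  0.        ,   0.        ,   1.        ]]), 'rvec': array([-2.85621838e+00,  2.02660432e-03,  1.27770442e-03]), 'tvec': array([-0.60086969,  0.00109982,  0.43151627])}
```

View pics/w1.png

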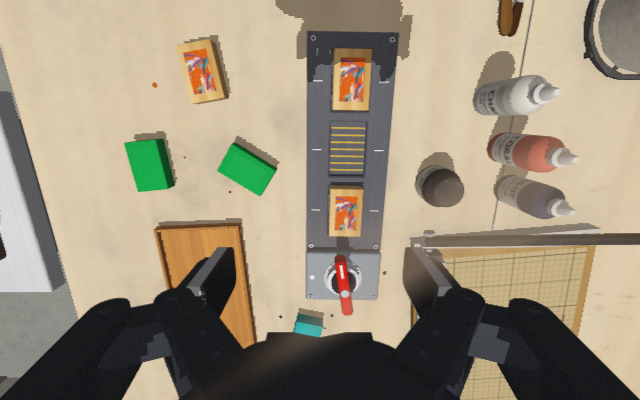

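The wrist view shows the bed with plate corners near (307,32) and (398,33) and housing end corners near (306,298) and (379,300). The handle axis is near (343,280), with its mark towards +y. Pocket blocks are at (351,80) and (346,211), and pocket 2 is empty at (347,148).

```bash
python3 - <<'E'
from h import *
cm=np.load("w1.npy",allow_pickle=True).item()
print("far",back(cm,[(307,32),(398,33)],.026).round(4).tolist());print("hous",back(cm,[(306,298),(379,300)],.036).round(4).tolist())
print("handle@.06",back(cm,[(343,280),(341,258),(348,313)],.065).round(4).tolist())
im=cv2.imread("pics/w1.png");hsv=cv2.cvtColor(im,cv2.COLOR_BGR2HSV)
def seg(c,r):
    m=cv2.inRange(hsv,(8,90,120),(28,255,255))|cv2.inRange(hsv,(0,130,120),(8,255,255))
    u,v=c;w=np.zeros_like(m);w[v-r:v+r,u-r:u+r]=m[v-r:v+r,u-r:u+r]
    n,l,st,_=cv2.connectedComponentsWithStats(cv2.morphologyEx(w,cv2.MORPH_CLOSE,np.ones((7,7))));k=1+st[1:,4].argmax();ys,xs=np.where(l==k)
    return np.c_[xs,ys]
for c,z in(((351,80),.04),((346,211),.04),((202,71),.022)): print(c,rect(cm,seg(c,40),z))
t=camera_model("top");im=cv2.imread("pics/top0.png")
print("tray", back(t,[(357,241),(471,238),(474,279),(359,283)],.014).round(3).tolist())
E
```

```text
far [[0.5868, 0.2197, 0.026], [0.6971, 0.2184, 0.026]]
hous [[0.5807, -0.1473, 0.036], [0.6935, -0.151, 0.036]]
handle@.06 [[0.6343, -0.0975, 0.065], [0.6308, -0.0635, 0.065], [0.6428, -0.1519, 0.065]]
(351, 80) (array([0.64006189, 0.16384154]), (69.35803985595703, 46.73456573486328), 88.95413970947266)
(346, 211) (array([ 0.6370932 , -0.00708004]), (70.21306610107422, 46.25812911987305), 88.95066833496094)
(202, 71) (array([0.45243643, 0.17565634]), (48.34375, 72.43148040771484), 11.15743637084961)
tray [[0.476, -0.034, 0.014], [0.488, -0.379, 0.014], [0.365, -0.383, 0.014], [0.35, -0.04, 0.014]]
```

>>> send_rows(
  motion=[-0.04,0.009,0.03,0,0,-4,1,-0.08,0.018,0.06,0,0,-8,1,-0.12,0.027,0.09,0,0,-8.9,1,-0.161,0.036,0.12,0,0,-8.9,1,-0.161,0.036,0.15,0,0,-8.9,1],
)

```text
time_s: 2.65
eef_pos: [0.6375, -0.1141, 0.1205]
orientation: [3.14, 0.002, 1.726]
contact_force: [-0.1, 0.0, 0.5]
grip_width: 1.001
gripper_force: 0.0
```

>>> send_rows(
  motion=[0,0,0.02,0,0,0,1,0,0,0.04,0,0,0,1,0,0,0.06,0,0,0,1,0,0,0.06,0,0,0,1,0,0,0.06,0,0,0,1],
)

```text
time_s: 3.15
eef_pos: [0.6363, -0.1093, 0.061]
orientation: [-3.14, -0.001, 1.729]
contact_force: [0.2, -0.3, -0.2]
grip_width: 0.997
gripper_force: 0.0
```

>>> send_rows(
  motion=[0,0,0.003,0,0,0,-1,0,0,0.003,0,0,0,-1,0,0,0.003,0,0,0,-1,0,0,0.003,0,0,0,-1,0,0,0.003,0,0,0,-1],
)

```text
time_s: 3.65
eef_pos: [0.6345, -0.1099, 0.0593]
orientation: [-3.134, -0.001, 1.729]
contact_force: [-5.4, 0.7, -3.7]
grip_width: 0.172
gripper_force: 58.5
```

>>> send_rows(
  motion=[0,0,0,0,0,0,-1,0,0,0,0,0,0,-1,0,0,0,0,0,0,-1,0,0,0,0,0,0,-1,0,0,0,0,0,0,-1],
)

```text
time_s: 4.15
eef_pos: [0.6345, -0.1099, 0.0592]
orientation: [-3.135, -0.001, 1.729]
contact_force: [-7.4, -1.4, 7.9]
grip_width: 0.17
gripper_force: 60.7
```

>>> send_rows(
  motion=[0,-0.002,0,0,0,-8,-1,0,-0.002,0,0,0,-16,-1,0,-0.002,0,0,0,-24,-1,0,-0.002,0,0,0,-32,-1,0,-0.002,0,0,0,-40,-1],
)

```text
time_s: 4.65
eef_pos: [0.6349, -0.1096, 0.0592]
orientation: [3.141, 0.0, 2.432]
contact_force: [-0.6, 0.8, 3.1]
grip_width: 0.176
gripper_force: 60.2
```

>>> send_rows(
  motion=[0,0,0,0,0,-8,-1,0,0,0,0,0,-16,-1,0,0,0,0,0,-24,-1,0,0,0,0,0,-32,-1,0,0,0,0,0,-40,-1],
)

```text
time_s: 5.15
eef_pos: [0.6351, -0.1092, 0.0593]
orientation: [3.141, 0.001, 3.13]
contact_force: [-0.0, 1.7, 3.0]
grip_width: 0.168
gripper_force: 60.3
```

>>> send_rows(
  motion=[0,0,0,0,0,-1,-1,0,0,0,0,0,-1,-1,0,0,0,0,0,-1,-1,0,0,0,0,0,-1,1,0,0,0,0,0,-1,1],
)

```text
time_s: 5.65
eef_pos: [0.6344, -0.1101, 0.0577]
orientation: [-3.14, -0.001, -3.141]
contact_force: [-0.5, 0.4, 0.3]
grip_width: 0.5
gripper_force: 0.0
```

>>> send_rows(
  motion=[0,0,0,0,0,0,1,0,0,-0.03,0,0,0,1,0,0,-0.07,0,0,0,1,0,0,-0.11,0,0,0,1,0,0,-0.11,0,0,0,1],
)

```text
time_s: 6.15
eef_pos: [0.6386, -0.1113, 0.1762]
orientation: [-3.137, 0.013, -3.141]
contact_force: [-0.2, -0.7, 0.9]
grip_width: 0.999
gripper_force: 0.0
```

```bash
python3 - <<'E'
from h import *
im=get_image("top");cv2.imwrite("pics/top1.png",im)
cv2.imwrite("pics/c2.png",cv2.resize(im[165:290,215:415],None,fx=4,fy=4,interpolation=cv2.INTER_CUBIC))
go(0.51,-0.03,0.27,1.571)
E
```

```text
shift [ 0.1262  0.0805 -0.0985] turn -90.0 at [ 0.637  -0.1108  0.1728] [-3.1384  0.0078 -3.1413] q6 -1.9
```

View pics/c2.png

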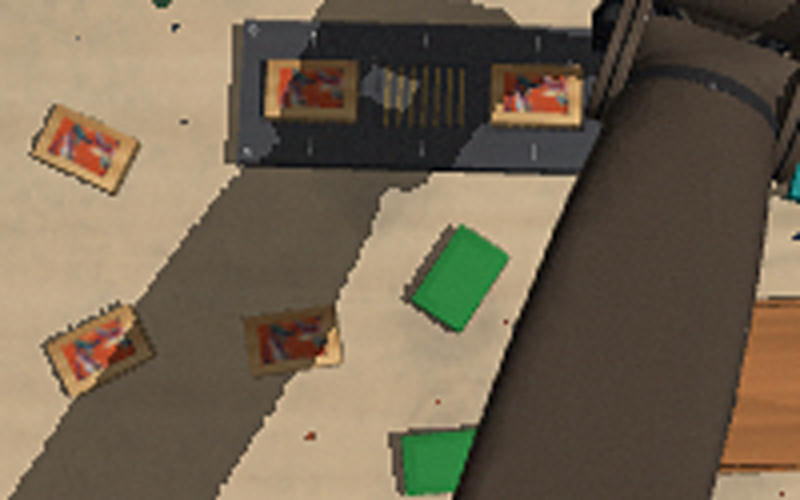

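>>> send_rows(
  motion=[0,0.02,0,0,0,8,1,0,0.04,0,0,0,16,1,0,0.06,0,0,0,24,1,0,0.08,0,0,0,32,1,0,0.104,0,0,0,40,1],
)

```text
time_s: 6.7
eef_pos: [0.6336, -0.0054, 0.166]
orientation: [-3.139, -0.003, 2.437]
contact_force: [0.0, -0.2, 0.2]
grip_width: 1.002
gripper_force: 0.0
```

>>> send_rows(
  motion=[0,0,0,0,0,8,1,0,0,0,0,0,16,1,0,0,0,0,0,24,1,0,0,0,0,0,32,1,0,0,0,0,0,40,1],
)

```text
time_s: 7.2
eef_pos: [0.6335, -0.0058, 0.1659]
orientation: [-3.138, -0.001, 1.74]
contact_force: [-0.2, 0.6, 0.1]
grip_width: 0.998
gripper_force: 0.0
```

>>> send_rows(
  motion=[0,0,0,0,0,5.5,1,0,0,0,0,0,11,1,0,0,0,0,0,11,1,0,0,0,0,0,11,1,0,0,0,0,0,11,1],
)

```text
time_s: 7.7
eef_pos: [0.6343, -0.0058, 0.1675]
orientation: [-3.14, -0.0, 1.555]
contact_force: [0.4, -0.2, 0.2]
grip_width: 0.995
gripper_force: 0.0
```

```bash
python3 - <<'E'
from h import *
cm=camera_model("wrist");im=get_image("wrist");cv2.imwrite("pics/w2.png",im);np.save("w2.npy",cm,allow_pickle=True)
hsv=cv2.cvtColor(im,cv2.COLOR_BGR2HSV)
print(proj(cm,[(.637,-.007,.04),(.64,.164,.04),(.635,-.11,.06)]))
print(get_state()["contact_force"]);go(.637,-.007,.029,1.554)
E
```

```text
[[320.63184205 191.90144778]
 [321.58598592 -11.08556923]
 [320.08431854 294.68435673]]
[-0.10240824  0.1532374   0.21729504]
shift [-0.0012  0.0027  0.1388] turn 0.04 at [ 0.6344 -0.0058  0.1678] [-3.1408e+00 -1.0000e-04  1.5546e+00] q6 -0.153
```

View pics/w2.png

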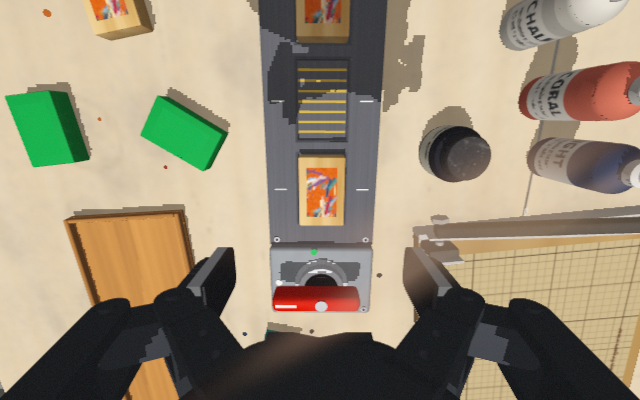

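The handle is at off: the mark is at (284,307), pointing to -x. The pocket 3 block is where predicted, at (321,190). I'll grasp and heft it.

>>> send_rows(
  motion=[-0.001,0.0025,0.035,0,0,0,1,-0.001,0.0025,0.07,0,0,0,1,-0.001,0.0025,0.105,0,0,0,1,-0.001,0.0025,0.13,0,0,0,1,-0.001,0.0025,0.138,0,0,0,1],
)

```text
time_s: 8.25
eef_pos: [0.6345, -0.0064, 0.0265]
orientation: [-3.135, -0.001, 1.554]
contact_force: [0.3, 1.5, 0.1]
grip_width: 0.998
gripper_force: 0.0
```

>>> send_rows(
  motion=[0,0,0,0,0,0,-1,0,0,0,0,0,0,-1,0,0,0,0,0,0,-1,0,0,0,0,0,0,-1,0,0,0,0,0,0,-1],
)

```text
time_s: 8.75
eef_pos: [0.6379, -0.007, 0.0332]
orientation: [3.14, 0.0, 1.554]
contact_force: [-3.4, -0.2, 4.5]
grip_width: 0.504
gripper_force: 61.2
```

>>> send_rows(
  motion=[0,0,-0.005,0,0,0,-1,0,0,-0.015,0,0,0,-1,0,0,-0.03,0,0,0,-1,0,0,-0.03,0,0,0,-1,0,0,-0.03,0,0,0,-1],
)

```text
time_s: 9.25
eef_pos: [0.6379, -0.0069, 0.0616]
orientation: [3.139, 0.0, 1.554]
contact_force: [-0.5, 0.1, -2.6]
grip_width: 0.497
gripper_force: 61.3
```

>>> send_rows(
  motion=[0,0,0,0,0,0,-1,0,0,0,0,0,0,-1,0,0,0,0,0,0,-1,0,0,0,0,0,0,-1,0,0,0,0,0,0,-1],
)

```text
time_s: 9.75
eef_pos: [0.637, -0.0068, 0.0601]
orientation: [-3.141, -0.0, 1.554]
contact_force: [-0.6, -0.2, -1.4]
grip_width: 0.502
gripper_force: 61.3
```

>>> send_rows(
  motion=[0,0,-0.03,0,0,0,-1,0,0,-0.06,0,0,0,-1,0,0,-0.06,0,0,0,-1,0,0,-0.06,0,0,0,-1,0,0,-0.06,0,0,0,-1],
)

```text
time_s: 10.25
eef_pos: [0.6358, -0.0066, 0.1183]
orientation: [-3.138, -0.0, 1.554]
contact_force: [0.3, -0.2, -3.3]
grip_width: 0.504
gripper_force: 61.9
```

>>> send_rows(
  motion=[0,0,0,0,0,0,-1,0,0,0,0,0,0,-1,0,0,0,0,0,0,-1,0,0,0,0,0,0,-1,0,0,0,0,0,0,-1],
)

```text
time_s: 10.75
eef_pos: [0.6371, -0.0068, 0.1202]
orientation: [-3.141, -0.0, 1.554]
contact_force: [0.6, -0.2, -2.1]
grip_width: 0.498
gripper_force: 63.4
```

```bash
python3 - <<'E'
from h import *
for i in range(6):
    s=get_state();print(s["contact_force"].round(2),s["wrist_torque"].round(3),s["joint_torque"].round(2)[1:5],s["time_s"])
    get_image("wrist")
go(.637,-.007,.07,1.554)
E
```

```text
[ 0.56 -0.18 -2.12] [0.018 0.03  0.051] [-40.29 -27.68   0.     0.  ] 10.75
[ 0.33 -1.04 -2.5 ] [-0.031  0.022  0.015] [-40.3 -27.7   0.    0. ] 10.8
[-0.47 -0.37 -1.87] [-0.008  0.006  0.017] [-40.32 -27.71   0.     0.  ] 10.85
[ 0.05 -0.05 -2.25] [-0.031 -0.004  0.018] [-40.34 -27.73   0.     0.  ] 10.9
[-0.15  0.45 -1.7 ] [ 0.007  0.004 -0.011] [-40.35 -27.74   0.     0.  ] 10.95
[-0.15  0.66 -2.16] [ 0.024  0.018 -0.047] [-40.36 -27.75   0.     0.  ] 11.0
shift [-0.0002 -0.0002  0.0504] turn -0.02 at [ 0.6372 -0.0068  0.1204] [3.1415 0.     1.5536] q6 -0.152
```

Mean is -2.1 N, about 0.22 kg, so steel. I'll put it back in pocket 3.

>>> send_rows(
  motion=[0,0.001,0.03,0,0,0,-1,0,0.001,0.06,0,0,0,-1,0,0.001,0.072,0,0,0,-1,0,0.001,0.08,0,0,0,-1,0,0.001,0.086,0,0,0,-1],
)

```text
time_s: 11.55
eef_pos: [0.638, -0.0068, 0.0344]
orientation: [-3.14, -0.0, 1.554]
contact_force: [-3.2, 0.4, -0.6]
grip_width: 0.495
gripper_force: 63.6
```

>>> send_rows(
  motion=[0,0,0.001,0,0,0,-1,0,0,0.001,0,0,0,-1,0,0,0.001,0,0,0,0.3,0,0,0.001,0,0,0,0.3,0,0,0,0,0,0,1],
)

```text
time_s: 12.05
eef_pos: [0.6396, -0.007, 0.0359]
orientation: [3.138, 0.001, 1.554]
contact_force: [0.1, -0.5, -0.1]
grip_width: 0.802
gripper_force: 0.0
```

>>> send_rows(
  motion=[0,0,0,0,0,0,1,0,0,-0.03,0,0,0,1,0,0,-0.08,0,0,0,1,0,0,-0.12,0,0,0,1,0,0,-0.14,0,0,0,1],
)

```text
time_s: 12.55
eef_pos: [0.6406, -0.0072, 0.1802]
orientation: [3.133, 0.001, 1.554]
contact_force: [1.6, 0.6, 0.2]
grip_width: 0.998
gripper_force: 0.0
```

>>> send_rows(
  motion=[0.05,0,0,0,0,0,1,0.1,0,0,0,0,0,1,0.15,0.001,0,0,0,0,1,0.17,0.002,0,0,0,0,1,0.17,0.002,0,0,0,0,1],
)

```text
time_s: 13.05
eef_pos: [0.6429, 0.1664, 0.1748]
orientation: [3.14, -0.001, 1.558]
contact_force: [-0.7, 0.0, 0.1]
grip_width: 0.999
gripper_force: 0.0
```

```bash
cat >> h.py <<'E'
def shot(name):
    cm=camera_model("wrist");im=get_image("wrist");cv2.imwrite(f"pics/{name}.png",im);np.save(name+".npy",cm,allow_pickle=True);return cm,im
def block(cm,im,P,z,r=None):
    "find a block near world P (top at z): rect centre, size, yaw of the long side"
    hsv=cv2.cvtColor(im,cv2.COLOR_BGR2HSV);u,v=proj(cm,[(P[0],P[1],z)])[0].astype(int)
    r=r or int(np.linalg.norm(proj(cm,[(P[0]+.045,P[1],z)])[0]-(u,v)))
    m=cv2.inRange(hsv,(0,90,90),(28,255,255));w=np.zeros_like(m);sl=(slice(max(v-r,0),v+r),slice(max(u-r,0),u+r));w[sl]=m[sl]
    w=cv2.morphologyEx(cv2.morphologyEx(w,cv2.MORPH_CLOSE,np.ones((7,7))),cv2.MORPH_OPEN,np.ones((3,3)))
    n,l,st,_=cv2.connectedComponentsWithStats(w);k=1+st[1:,4].argmax();ys,xs=np.where(l==k)
    c,wh,a=rect(cm,np.c_[xs,ys],z)
    yaw=np.radians(a if wh[0]>wh[1] else a+90)
    print("block px",(u,v),"c",c.round(4),"size",np.round(wh,1),"long yaw",round((yaw)%np.pi,3));return c,yaw
E
python3 - <<'E'
from h import *
cm,im=shot("w3")
block(cm,im,(.638,-.007),.04);block(cm,im,(.640,.164),.04)
go(.640,.164,.032,1.554)
E
```

```text
block px (np.int64(315), np.int64(331)) c [0.6396 0.0121] size [53.7 45.8] long yaw 1.557
block px (np.int64(314), np.int64(191)) c [0.6411 0.1662] size [70.8 45.3] long yaw 1.555
shift [-0.0005 -0.0032  0.1426] turn 0.14 at [0.643  0.1645 0.1746] [3.1408e+00 3.0000e-04 1.5564e+00] q6 0.113
```

>>> send_rows(
  motion=[0,-0.002,0.035,0,0,0,1,0,-0.002,0.07,0,0,0,1,0,-0.002,0.105,0,0,0,1,0,-0.002,0.13,0,0,0,1,0,-0.002,0.142,0,0,0,1],
)

```text
time_s: 13.6
eef_pos: [0.6393, 0.1613, 0.0291]
orientation: [-3.137, 0.001, 1.552]
contact_force: [-1.0, -0.7, 0.7]
grip_width: 1.003
gripper_force: 0.0
```

>>> send_rows(
  motion=[0,0,0,0,0,0,-1,0,0,0,0,0,0,-1,0,0,0,0,0,0,-1,0,0,0,0,0,0,-1,0,0,0,0,0,0,-1],
)

```text
time_s: 14.1
eef_pos: [0.6413, 0.1631, 0.0353]
orientation: [-3.141, 0.0, 1.554]
contact_force: [-4.0, -1.2, 5.8]
grip_width: 0.492
gripper_force: 59.9
```

>>> send_rows(
  motion=[0,0,-0.005,0,0,0,-1,0,0,-0.02,0,0,0,-1,0,0,-0.05,0,0,0,-1,0,0,-0.08,0,0,0,-1,0,0,-0.09,0,0,0,-1],
)

```text
time_s: 14.6
eef_pos: [0.6443, 0.1636, 0.1286]
orientation: [3.131, -0.001, 1.554]
contact_force: [0.0, 0.4, -0.1]
grip_width: 0.495
gripper_force: 60.9
```

>>> send_rows(
  motion=[0,0,0,0,0,0,-1,0,0,0,0,0,0,-1,0,0,0,0,0,0,-1,0,0,0,0,0,0,-1,0,0,0,0,0,0,-1],
)

```text
time_s: 15.1
eef_pos: [0.6404, 0.1631, 0.1208]
orientation: [-3.139, 0.0, 1.554]
contact_force: [0.3, -0.1, -1.0]
grip_width: 0.491
gripper_force: 60.9
```

```bash
cat >> h.py <<'E'
def heft(n=6):
    f=[]
    for i in range(n): f.append(get_state()["contact_force"][2]);get_image("side")
    print("Fz",np.mean(f).round(2),np.round(f,1))
E
python3 - <<'E'
from h import *
heft();go(.641,.165,.06,1.554)
E
```

```text
Fz -0.37 [-1.  -0.5 -1.1 -0.4  0.   0.6]
shift [ 0.0018 -0.0001  0.0623] turn -0.03 at [0.6411 0.1632 0.1223] [-3.1415  0.      1.5536] q6 0.113
```

It reads -0.4 N, so plain. It goes to the tray.

>>> send_rows(
  motion=[-0.033,-0.014,-0.01,0,0,0,-1,-0.067,-0.028,-0.02,0,0,0,-1,-0.1,-0.042,-0.02,0,0,0,-1,-0.133,-0.056,-0.02,0,0,0,-1,-0.167,-0.07,-0.02,0,0,0,-1],
)

```text
time_s: 15.9
eef_pos: [0.5677, -0.0037, 0.1427]
orientation: [3.141, 0.0, 1.554]
contact_force: [0.6, 0.1, 0.5]
grip_width: 0.49
gripper_force: 60.9
```

>>> send_rows(
  motion=[-0.033,-0.014,0,0,0,0,-1,-0.067,-0.028,0,0,0,0,-1,-0.1,-0.042,0,0,0,0,-1,-0.133,-0.056,0,0,0,0,-1,-0.167,-0.07,0,0,0,0,-1],
)

```text
time_s: 16.4
eef_pos: [0.4947, -0.1696, 0.1427]
orientation: [3.141, 0.0, 1.554]
contact_force: [0.2, 0.4, -0.1]
grip_width: 0.487
gripper_force: 60.9
```

>>> send_rows(
  motion=[-0.033,-0.014,0,0,0,8,-1,-0.067,-0.028,0,0,0,16,-1,-0.1,-0.042,0,0,0,24,-1,-0.133,-0.056,0,0,0,32,-1,-0.167,-0.07,0,0,0,40,-1],
)

```text
time_s: 16.9
eef_pos: [0.4218, -0.3355, 0.1427]
orientation: [3.141, 0.0, 0.85]
contact_force: [0.8, 0.2, -0.3]
grip_width: 0.492
gripper_force: 60.9
```

>>> send_rows(
  motion=[0,0,0,0,0,8,-1,0,0,0,0,0,16,-1,0,0,0,0,0,24,-1,0,0,0,0,0,32,-1,0,0,0,0,0,40,-1],
)

```text
time_s: 17.4
eef_pos: [0.4225, -0.3343, 0.1426]
orientation: [3.141, -0.0, 0.151]
contact_force: [-0.2, -0.3, 0.4]
grip_width: 0.489
gripper_force: 60.9
```

>>> send_rows(
  motion=[0,0,0,0,0,4,-1,0,0,0,0,0,7,-1,0,0,0,0,0,7,-1,0,0,0,0,0,7,-1,0,0,0,0,0,7,-1],
)

```text
time_s: 17.9
eef_pos: [0.4225, -0.3341, 0.1424]
orientation: [3.141, -0.0, 0.036]
contact_force: [-0.1, -0.6, -0.3]
grip_width: 0.492
gripper_force: 60.9
```

```bash
python3 - <<'E'
from h import *
s=get_state();print(s["grip_width"],s["gripper_force"])
cm,im=shot("w4");go(.424,-.334,.025,.035)
E
```

```text
0.4923588228528425 60.90051054954529
shift [ 1.500e-03 -1.000e-04  1.174e-01] turn 0.04 at [ 0.4225 -0.3342  0.1424] [ 3.1415e+00 -1.0000e-04  3.5700e-02] q6 0.677
```

View pics/w4.png

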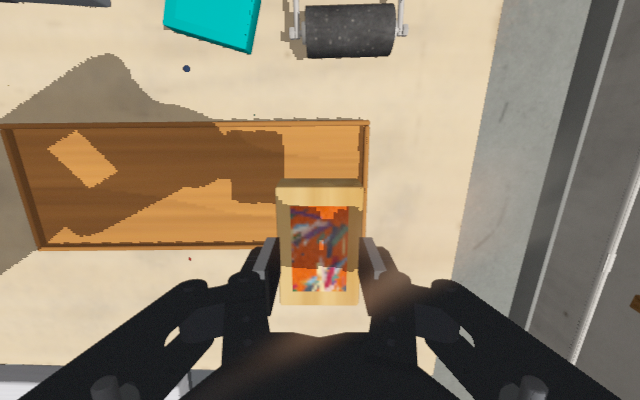

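The block is in the hand at (320,245). Tray corners: (369,121), (2,124), (38,250). I'll check the tray frame.

```bash
python3 - <<'E'
from h import *
cm=np.load("w4.npy",allow_pickle=True).item()
print(back(cm,[(369,121),(2,124),(38,250)],.014).round(4).tolist())
E
```

```text
[[0.4927, -0.3792, 0.014], [0.4775, -0.0409, 0.014], [0.3497, -0.0434, 0.014]]
```

>>> send_rows(
  motion=[0.003,0,0.04,0,0,0,-1,0.003,0,0.08,0,0,0,-1,0.003,0,0.105,0,0,0,-1,0.003,0,0.118,0,0,0,-1,0.003,0,0.118,0,0,0,-1],
)

```text
time_s: 18.45
eef_pos: [0.4253, -0.3336, 0.0236]
orientation: [-3.14, 0.001, 0.035]
contact_force: [-0.2, -0.1, 0.0]
grip_width: 0.488
gripper_force: 70.0
```

>>> send_rows(
  motion=[0,0,0.002,0,0,0,-1,0,0,0.002,0,0,0,0.3,0,0,0.002,0,0,0,0.3,0,0,0,0,0,0,1,0,0,0,0,0,0,1],
)

```text
time_s: 18.95
eef_pos: [0.4258, -0.3344, 0.0251]
orientation: [3.14, -0.001, 0.035]
contact_force: [-0.4, -0.4, -0.4]
grip_width: 0.958
gripper_force: 0.0
```

>>> send_rows(
  motion=[0,0,-0.03,0,0,0,1,0,0,-0.07,0,0,0,1,0,0,-0.11,0,0,0,1,0,0,-0.15,0,0,0,1,0,0,-0.15,0,0,0,1],
)

```text
time_s: 19.45
eef_pos: [0.4283, -0.3372, 0.1821]
orientation: [3.131, -0.009, 0.035]
contact_force: [0.5, -0.0, 0.5]
grip_width: 1.001
gripper_force: 0.0
```

```bash
python3 - <<'E'
from h import *
cm,im=shot("w5");block(cm,im,(.4265,-.334),.027,r=90)
t=camera_model("top");im=get_image("top");cv2.imwrite("pics/top2.png",im)
block(t,im,(.446,.176),.022,20);block(t,im,(.439,.322),.022,20);block(t,im,(.593,.340),.022,20);block(t,im,(.638,-.007),.04,14)
go(.446,.176,.17,1.571)
E
```

```text
block px (np.int64(312), np.int64(189)) c [ 0.429  -0.3053] size [124.5 151. ] long yaw 1.617
block px (np.int64(287), np.int64(250)) c [0.447 0.177] size [46.9 71.5] long yaw 1.745
block px (np.int64(239), np.int64(251)) c [0.4379 0.3221] size [48.1 72.2] long yaw 2.047
block px (np.int64(236), np.int64(201)) c [0.5939 0.3398] size [73.5 45.6] long yaw 1.149
block px (np.int64(348), np.int64(187)) c [ 0.6338 -0.0068] size [46.6 70.2] long yaw 1.576
shift [ 0.038  -0.5096  0.0047] turn -87.99 at [ 0.426  -0.3346  0.1759] [ 3.1389e+00 -2.2000e-03  3.5200e-02] q6 0.682
```

View pics/top2.png

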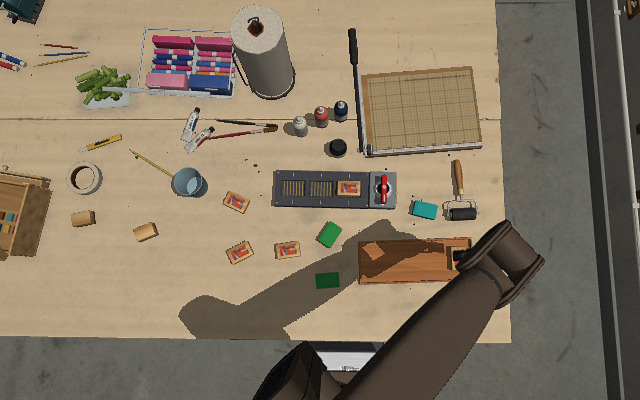

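Pockets 1 and 2 are empty, the handle is off, and table blocks at (287,250), (239,251) and (236,201) are unmoved. Next is the nearest one.

>>> send_rows(
  motion=[0.003,-0.034,0,0,0,0,1,0.006,-0.068,0,0,0,0,1,0.009,-0.102,0,0,0,0,1,0.012,-0.136,0,0,0,0,1,0.014,-0.17,0,0,0,0,1],
)

```text
time_s: 20.05
eef_pos: [0.4323, -0.1617, 0.1721]
orientation: [-3.139, 0.003, 0.035]
contact_force: [0.2, -0.6, 0.3]
grip_width: 1.0
gripper_force: 0.0
```

>>> send_rows(
  motion=[0.003,-0.034,0,0,0,0,1,0.006,-0.068,0,0,0,0,1,0.009,-0.102,0,0,0,0,1,0.012,-0.136,0,0,0,0,1,0.014,-0.17,0,0,0,0,1],
)

```text
time_s: 20.55
eef_pos: [0.4401, 0.0084, 0.1723]
orientation: [-3.141, 0.004, 0.035]
contact_force: [-0.3, -0.3, 0.0]
grip_width: 1.0
gripper_force: 0.0
```

>>> send_rows(
  motion=[0.003,-0.034,0,0,0,-8,1,0.006,-0.068,0,0,0,-16,1,0.009,-0.102,0,0,0,-24,1,0.012,-0.136,0,0,0,-32,1,0.014,-0.17,0,0,0,-40,1],
)

```text
time_s: 21.05
eef_pos: [0.4482, 0.1783, 0.1722]
orientation: [-3.14, 0.003, 0.739]
contact_force: [0.4, -1.0, 0.2]
grip_width: 1.003
gripper_force: 0.0
```

>>> send_rows(
  motion=[0,0,0,0,0,-8,1,0,0,0,0,0,-16,1,0,0,0,0,0,-24,1,0,0,0,0,0,-32,1,0,0,0,0,0,-40,1],
)

```text
time_s: 21.55
eef_pos: [0.4481, 0.1769, 0.172]
orientation: [-3.137, 0.001, 1.437]
contact_force: [-0.0, 0.0, 0.1]
grip_width: 0.999
gripper_force: 0.0
```

>>> send_rows(
  motion=[0,0,0,0,0,-8,1,0,0,0,0,0,-16,1,0,0,0,0,0,-18.8,1,0,0,0,0,0,-18.8,1,0,0,0,0,0,-18.8,1],
)

```text
time_s: 22.05
eef_pos: [0.4486, 0.177, 0.1728]
orientation: [-3.139, -0.0, 1.758]
contact_force: [-0.0, 0.0, -0.5]
grip_width: 1.001
gripper_force: 0.0
```

```bash
python3 - <<'E'
from h import *
cm,im=shot("w6");c,y=block(cm,im,(.45,.176),.022)
go(c[0],c[1],.006,y)
E
```

```text
block px (np.int64(319), np.int64(186)) c [0.4502 0.1782] size [44.8 72. ] long yaw 1.74
shift [0.0009 0.0019 0.1672] turn 1.08 at [0.4489 0.177  0.1732] [-3.1395 -0.      1.7585] q6 -0.023
```

>>> send_rows(
  motion=[0.001,0.002,0.045,0,0,1,1,0.001,0.002,0.09,0,0,1,1,0.001,0.002,0.13,0,0,1,1,0.001,0.002,0.155,0,0,1,1,0.001,0.002,0.165,0,0,1,1],
)

```text
time_s: 22.6
eef_pos: [0.4486, 0.178, 0.006]
orientation: [-3.135, 0.0, 1.741]
contact_force: [1.0, 0.0, 0.3]
grip_width: 1.001
gripper_force: 0.0
```

>>> send_rows(
  motion=[0,0,0,0,0,0,1,0,0,0,0,0,0,-1,0,0,0,0,0,0,-1,0,0,0,0,0,0,-1,0,0,0,0,0,0,-1],
)

```text
time_s: 23.1
eef_pos: [0.4532, 0.1788, 0.0114]
orientation: [3.137, 0.0, 1.742]
contact_force: [-0.6, 0.4, 6.1]
grip_width: 0.501
gripper_force: 62.0
```

>>> send_rows(
  motion=[0,0,0,0,0,0,-1,0,0,-0.02,0,0,0,-1,0,0,-0.06,0,0,0,-1,0,0,-0.1,0,0,0,-1,0,0,-0.12,0,0,0,-1],
)

```text
time_s: 23.6
eef_pos: [0.4531, 0.1788, 0.1334]
orientation: [3.135, 0.0, 1.742]
contact_force: [1.0, 0.2, 0.1]
grip_width: 0.502
gripper_force: 61.3
```

>>> send_rows(
  motion=[0,0,0,0,0,0,-1,0,0,0,0,0,0,-1,0,0,0,0,0,0,-1,0,0,0,0,0,0,-1,0,0,0,0,0,0,-1],
)

```text
time_s: 24.1
eef_pos: [0.4504, 0.1783, 0.1278]
orientation: [-3.139, -0.0, 1.742]
contact_force: [0.2, 0.1, -0.7]
grip_width: 0.508
gripper_force: 61.3
```

```bash
python3 - <<'E'
from h import *
heft(7);go(.4395,.0765,.15,.035)
cm=np.load("w2.npy",allow_pickle=True).item()
print("ticks",back(cm,[(280,189),(364.5,188),(279,101),(366,101)],.026).round(4).tolist())
E
```

```text
Fz -0.2 [-0.7 -0.2  0.4  0.1 -0.6 -0.9  0.4]
shift [-0.0985 -0.0291 -0.0207] turn -82.19 at [0.4513 0.1785 0.1293] [-3.1416  0.      1.7421] q6 -0.004
ticks [[0.5951, -0.007, 0.026], [0.6823, -0.0072, 0.026], [0.5987, 0.0789, 0.026], [0.6811, 0.0777, 0.026]]
```

It reads -0.2 N, so plain. It goes to the tray.

>>> send_rows(
  motion=[-0.041,-0.01,0,0,0,0,-1,-0.083,-0.02,0,0,0,0,-1,-0.124,-0.03,0,0,0,0,-1,-0.165,-0.04,0,0,0,0,-1,-0.207,-0.05,0,0,0,0,-1],
)

```text
time_s: 24.95
eef_pos: [0.4371, -0.0355, 0.1296]
orientation: [3.141, 0.0, 1.743]
contact_force: [0.5, 0.0, -1.9]
grip_width: 0.506
gripper_force: 61.2
```

>>> send_rows(
  motion=[-0.041,-0.01,0,0,0,8,-1,-0.083,-0.02,0,0,0,16,-1,-0.124,-0.03,0,0,0,24,-1,-0.165,-0.04,0,0,0,32,-1,-0.207,-0.05,0,0,0,40,-1],
)

```text
time_s: 25.45
eef_pos: [0.423, -0.2483, 0.1296]
orientation: [3.141, -0.0, 1.038]
contact_force: [0.5, 0.2, 0.3]
grip_width: 0.509
gripper_force: 61.2
```

>>> send_rows(
  motion=[0,0,0,0,0,8,-1,0,0,0,0,0,16,-1,0,0,0,0,0,24,-1,0,0,0,0,0,32,-1,0,0,0,0,0,40,-1],
)

```text
time_s: 25.95
eef_pos: [0.4233, -0.2466, 0.1294]
orientation: [3.141, -0.0, 0.34]
contact_force: [-0.0, 0.5, -0.4]
grip_width: 0.503
gripper_force: 61.2
```

>>> send_rows(
  motion=[0,0,0,0,0,8,-1,0,0,0,0,0,16,-1,0,0,0,0,0,17.8,-1,0,0,0,0,0,17.8,-1,0,0,0,0,0,17.8,-1],
)

```text
time_s: 26.45
eef_pos: [0.4234, -0.2465, 0.1294]
orientation: [3.141, -0.0, 0.036]
contact_force: [-0.6, -0.1, 0.3]
grip_width: 0.504
gripper_force: 61.2
```

```bash
python3 - <<'E'
from h import *
s=get_state();print(s["grip_width"],s["gripper_force"])
cm,im=shot("w7");go(.423,-.246,.018,.035)
E
```

```text
0.5042719686635959 61.22880578041077
shift [-0.0003 -0.0005  0.1114] turn 0.05 at [ 0.4233 -0.2465  0.1294] [ 3.1415 -0.      0.0359] q6 0.8
```

View pics/w7.png

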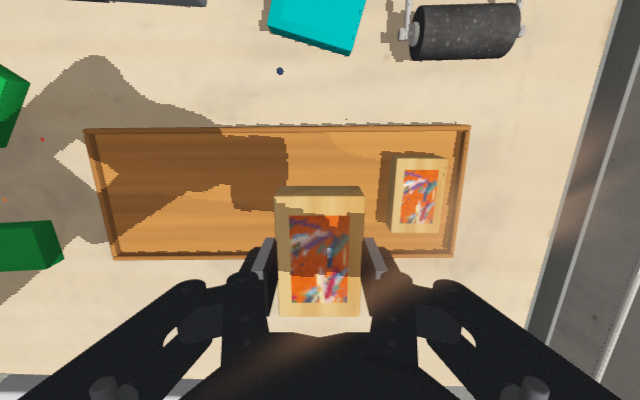

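The first block lies flat in the tray at (418,196), and the held one is clear of it. I'll lower and release.

>>> send_rows(
  motion=[0,0,0.04,0,0,0,-1,0,0,0.08,0,0,0,-1,0,0,0.1,0,0,0,-1,0,0,0.112,0,0,0,-1,0,0,0.112,0,0,0,-1],
)

```text
time_s: 27.0
eef_pos: [0.4234, -0.2465, 0.0169]
orientation: [-3.141, 0.001, 0.036]
contact_force: [-0.2, 1.5, -1.3]
grip_width: 0.507
gripper_force: 65.0
```

>>> send_rows(
  motion=[0,0,0.001,0,0,0,-1,0,0,0.001,0,0,0,0.3,0,0,0.001,0,0,0,0.3,0,0,0,0,0,0,0.4,0,0,0,0,0,0,0.4],
)

```text
time_s: 27.5
eef_pos: [0.4236, -0.2467, 0.0178]
orientation: [3.141, -0.001, 0.035]
contact_force: [-0.4, -0.3, 0.2]
grip_width: 0.703
gripper_force: 0.0
```

>>> send_rows(
  motion=[0,0,-0.03,0,0,0,0.4,0,0,-0.07,0,0,0,1,0,0,-0.11,0,0,0,1,0,0,-0.15,0,0,0,1,0,0,-0.16,0,0,0,1],
)

```text
time_s: 28.0
eef_pos: [0.4256, -0.2484, 0.1831]
orientation: [3.134, -0.007, 0.035]
contact_force: [0.5, 0.3, 0.1]
grip_width: 0.999
gripper_force: 0.0
```

```bash
python3 - <<'E'
from h import *
cm,im=shot("w8")
t=camera_model("top");im=get_image("top");cv2.imwrite("pics/top3.png",im)
block(t,im,(.439,.322),.022,20);block(t,im,(.593,.340),.022,20)
go(.442,.322,.17,2.047)
E
```

```text
block px (np.int64(239), np.int64(251)) c [0.4375 0.3227] size [48.1 70.8] long yaw 2.047
block px (np.int64(236), np.int64(201)) c [0.5939 0.3399] size [73.6 45.5] long yaw 1.149
shift [ 0.0377 -0.5684  0.0078] turn 64.74 at [ 0.4244 -0.2474  0.1797] [ 3.138  -0.0037  0.0353] q6 0.801
```

>>> send_rows(
  motion=[0.003,-0.038,0,0,0,0,1,0.006,-0.076,0,0,0,0,1,0.009,-0.114,0,0,0,0,1,0.012,-0.152,0,0,0,0,1,0.012,-0.19,0,0,0,0,1],
)

```text
time_s: 28.6
eef_pos: [0.4271, -0.0543, 0.1747]
orientation: [-3.14, 0.004, 0.035]
contact_force: [0.3, 0.6, -0.4]
grip_width: 1.001
gripper_force: 0.0
```

>>> send_rows(
  motion=[0.003,-0.038,0,0,0,0,1,0.006,-0.076,0,0,0,0,1,0.009,-0.114,0,0,0,0,1,0.012,-0.152,0,0,0,0,1,0.012,-0.19,0,0,0,0,1],
)

```text
time_s: 29.1
eef_pos: [0.4324, 0.1355, 0.1747]
orientation: [3.141, 0.004, 0.035]
contact_force: [0.7, -1.4, 0.2]
grip_width: 0.994
gripper_force: 0.0
```

>>> send_rows(
  motion=[0.003,-0.038,0,0,0,-8,1,0.006,-0.076,0,0,0,-16,1,0.009,-0.114,0,0,0,-24,1,0.012,-0.152,0,0,0,-32,1,0.012,-0.19,0,0,0,-40,1],
)

```text
time_s: 29.6
eef_pos: [0.4379, 0.3253, 0.1742]
orientation: [-3.14, 0.005, 0.739]
contact_force: [-0.2, -0.2, 0.0]
grip_width: 1.0
gripper_force: 0.0
```

>>> send_rows(
  motion=[0,0,0,0,0,-8,1,0,0,0,0,0,-16,1,0,0,0,0,0,-24,1,0,0,0,0,0,-32,1,0,0,0,0,0,-40,1],
)

```text
time_s: 30.1
eef_pos: [0.4377, 0.3237, 0.174]
orientation: [-3.137, 0.003, 1.437]
contact_force: [0.3, 0.5, 0.2]
grip_width: 1.001
gripper_force: 0.0
```

>>> send_rows(
  motion=[0,0,0,0,0,-8,1,0,0,0,0,0,-16,1,0,0,0,0,0,-24,1,0,0,0,0,0,-32,1,0,0,0,0,0,-35.3,1],
)

```text
time_s: 30.6
eef_pos: [0.4378, 0.3236, 0.174]
orientation: [-3.136, -0.0, 2.051]
contact_force: [-0.5, 0.0, -0.4]
grip_width: 0.999
gripper_force: 0.0
```

>>> send_rows(
  motion=[0,0,0,0,0,0,1,0,0,0,0,0,0,1,0,0,0,0,0,0,1,0,0,0,0,0,0,1,0,0,0,0,0,0,1],
)

```text
time_s: 31.1
eef_pos: [0.4392, 0.3244, 0.1772]
orientation: [-3.141, 0.0, 2.047]
contact_force: [0.2, 1.0, -0.4]
grip_width: 0.998
gripper_force: 0.0
```

```bash
python3 - <<'E'
from h import *
cm,im=shot("w9");c,y=block(cm,im,(.44,.3227),.022)
go(c[0],c[1],.008,y)
E
```

```text
block px (np.int64(318), np.int64(185)) c [0.4404 0.3248] size [45.5 70.6] long yaw 2.048
shift [-0.0002  0.0012  0.1693] turn -0.06 at [0.4393 0.3244 0.1773] [ 3.1415 -0.      2.0473] q6 -0.026
```

>>> send_rows(
  motion=[0,0.001,0.045,0,0,0,1,0,0.001,0.09,0,0,0,1,0,0.001,0.13,0,0,0,1,0,0.001,0.155,0,0,0,1,0,0.001,0.169,0,0,0,1],
)

```text
time_s: 31.65
eef_pos: [0.4385, 0.324, 0.0056]
orientation: [-3.137, -0.0, 2.047]
contact_force: [-0.0, 0.8, -0.4]
grip_width: 1.002
gripper_force: 0.0
```

>>> send_rows(
  motion=[0,0,0,0,0,0,1,0,0,0,0,0,0,-1,0,0,0,0,0,0,-1,0,0,0,0,0,0,-1,0,0,0,0,0,0,-1],
)

```text
time_s: 32.15
eef_pos: [0.4417, 0.3257, 0.0106]
orientation: [3.138, 0.0, 2.048]
contact_force: [-0.8, -0.2, 5.9]
grip_width: 0.503
gripper_force: 63.2
```

>>> send_rows(
  motion=[0,0,0,0,0,0,-1,0,0,-0.02,0,0,0,-1,0,0,-0.06,0,0,0,-1,0,0,-0.1,0,0,0,-1,0,0,-0.12,0,0,0,-1],
)

```text
time_s: 32.65
eef_pos: [0.4416, 0.3256, 0.1322]
orientation: [3.136, 0.0, 2.048]
contact_force: [0.9, 0.1, -2.9]
grip_width: 0.505
gripper_force: 62.4
```

>>> send_rows(
  motion=[0,0,0,0,0,0,-1,0,0,0,0,0,0,-1,0,0,0,0,0,0,-1,0,0,0,0,0,0,-1,0,0,0,0,0,0,-1],
)

```text
time_s: 33.15
eef_pos: [0.4393, 0.3244, 0.1266]
orientation: [-3.139, -0.0, 2.047]
contact_force: [0.7, 0.9, -1.7]
grip_width: 0.504
gripper_force: 62.4
```

```bash
python3 - <<'E'
from h import *
heft(7);go(.641,.1645,.14,1.554)
E
```

```text
Fz -2.21 [-1.7 -2.7 -2.6 -1.3 -2.7 -1.8 -2.6]
shift [-0.2346  0.1048 -0.0117] turn 28.28 at [0.4402 0.3249 0.1283] [-3.1416  0.      2.0475] q6 -0.026
```

-2.2 N, so steel. It goes to pocket 2.

>>> send_rows(
  motion=[-0.031,0.0064,0,0,0,0,-1,-0.062,0.0128,0,0,0,0,-1,-0.093,0.0192,0,0,0,0,-1,-0.124,0.0256,0,0,0,0,-1,-0.155,0.032,0,0,0,0,-1],
)

```text
time_s: 34.0
eef_pos: [0.5405, 0.2008, 0.1285]
orientation: [3.141, 0.0, 2.048]
contact_force: [0.3, 0.3, -1.4]
grip_width: 0.506
gripper_force: 62.4
```

>>> send_rows(
  motion=[-0.031,0.0064,0,0,0,7,-1,-0.062,0.0128,0,0,0,14,-1,-0.093,0.0192,0,0,0,21,-1,-0.124,0.0256,0,0,0,28.3,-1,-0.155,0.032,0,0,0,28.3,-1],
)

```text
time_s: 34.5
eef_pos: [0.64, 0.0777, 0.1283]
orientation: [3.142, -0.0, 1.551]
contact_force: [0.6, 0.6, -2.2]
grip_width: 0.507
gripper_force: 62.3
```

>>> send_rows(
  motion=[0,0,0.02,0,0,0,-1,0,0,0.04,0,0,0,-1,0,0,0.04,0,0,0,-1,0,0,0.04,0,0,0,-1,0,0,0.04,0,0,0,-1],
)

```text
time_s: 35.0
eef_pos: [0.6401, 0.079, 0.0898]
orientation: [3.139, 0.0, 1.554]
contact_force: [-0.5, 0.7, -2.2]
grip_width: 0.509
gripper_force: 62.3
```

```bash
python3 - <<'E'
from h import *
cm,im=shot("w10");go(.6395,.0783,.032,1.554)
print(proj(cm,[(.5975,.0783,.026),(.681,.0783,.026),(.5985,.1645,.026),(.683,.1640,.026)]))
cv2.imwrite("pics/w10c.png",cv2.resize(im[0:280,200:440],None,fx=2,fy=2))
E
```

```text
shift [-0.0008 -0.0009  0.058 ] turn 0.01 at [0.6403 0.0791 0.0901] [3.1387e+00 1.0000e-04 1.5541e+00] q6 -0.017
[[261.7644688  213.37270363]
 [370.36953461 211.66137219]
 [254.10427862  94.06476984]
 [377.7417357   92.82037704]]
```

View pics/w10c.png

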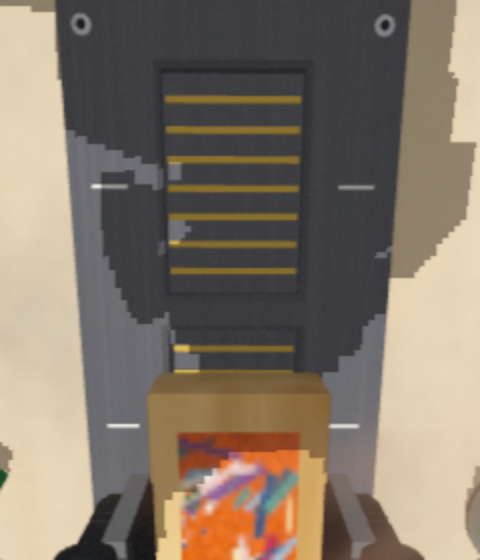

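The pocket ticks match prediction within half a pixel: pocket 2 at row 213, pocket 1 at row 93. Next I check where the block sits in the hand.

```bash
python3 - <<'E'
from h import *
cm=np.load("w10.npy",allow_pickle=True).item()
T=np.array([.6403,.0791]);a=np.array([np.cos(1.554),np.sin(1.554)]);b=np.array([a[1],-a[0]])
for z in(.0795,.1015):print(z,((proj(cm,[np.r_[T+.035*a+s*b,z] for s in(-.0225,.0225)])-(200,0))*2).round(1).tolist())
im=cv2.imread("pics/w10.png")
cv2.imwrite("pics/w10d.png",cv2.resize(im[180:210,265:375],None,fx=7,fy=7))
E
```

```text
0.0795 [[152.8, 365.3], [315.8, 365.3]]
0.1015 [[139.9, 385.9], [328.2, 386.0]]
```

View pics/w10d.png

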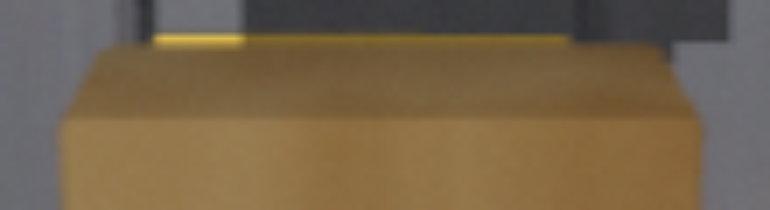

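```bash
cat >> h.py <<'E'
def inhand(cm,px,T,yaw,zb):
    "fit shift of held block: px = far face corners top L,R, bottom L,R"
    from scipy.optimize import least_squares
    a=np.array([np.cos(yaw),np.sin(yaw)]);b=np.array([a[1],-a[0]])
    f=lambda d:(proj(cm,[np.r_[np.array(T)+(.035+d[0])*a+(s+d[1])*b,z+d[2]] for z in(zb+.022,zb) for s in(-.0225,.0225)])-px).ravel()
    r=least_squares(f,[0,0,0]);print("in hand d(tool x,y),z mm",(r.x*1000).round(2),"rms px",np.sqrt(np.mean(r.fun**2)).round(2));return r.x
E
python3 - <<'E'
from h import *
cm=np.load("w10.npy",allow_pickle=True).item()
inhand(cm,np.array([(273.9,197.1),(364.6,197.1),(280.4,186.4),(359.6,186.4)]),(.6403,.0791),1.554,.0793)
# pocket ticks & pocket1 recess ends, same picture
print(back(cm,[(200+233.5/2,213),(200+232.75/2,93.2),(200+232.5/2,34),(200+234/2,146.5)],.026).round(4).tolist())
E
```

```text
in hand d(tool x,y),z mm [-3.19  1.31 -3.95] rms px 0.35
[[0.6398, 0.0779, 0.026], [0.6411, 0.1644, 0.026], [0.6416, 0.2004, 0.026], [0.6409, 0.1284, 0.026]]
```

```bash
python3 - <<'E'
from h import *
def edges(im,lo,hi,u=None,v=None):
    g=im.astype(float).sum(2);p=(g[lo:hi,u-6:u+7].mean(1) if u else g[v-1:v+2,lo:hi].mean(0));d=np.diff(p)
    k=[i for i in range(1,len(d)-1) if abs(d[i])>25 and abs(d[i])>=abs(d[i-1]) and abs(d[i])>=abs(d[i+1])];return [(lo+i+.5,int(d[i])) for i in k]
for n in("w4","w7","w10"):
    im=cv2.imread(f"pics/{n}.png");print(n,"col320",edges(im,165,225,u=320),"col295",edges(im,165,215,u=295),"row203",edges(im,262,378,v=203))
# placed block 2 in w8 and block 1 in w5, w7: picture (orange-red/blue saturated) inside block
for n,P in(("w8",(.4236,-.2467)),("w8",(.4258,-.3344)),("w5",(.4258,-.3344)),("w7",(.4258,-.3344))):
    im=cv2.imread(f"pics/{n}.png");cm=np.load(n+".npy",allow_pickle=True).item()
    u,v=proj(cm,[(P[0],P[1],.027)])[0].astype(int)
    print(n,P,(u,v),"col",edges(im,v-80,v+80,u=u),"row",edges(im,u-55,u+55,v=v))
E
```

```text
w4 col320 [(177.5, -116), (186.5, 129), (205.5, -159), (210.5, -30), (218.5, -35), (220.5, 37)] col295 [(177.5, -112), (186.5, 139), (205.5, -160)] row203 [(272.5, -35), (281.5, 97), (286.5, 42), (362.5, -58), (366.5, 106)]
w7 col320 [(185.5, -135), (195.5, 164), (213.5, -126)] col295 [(185.5, -133), (195.5, 163), (207.5, -167)] row203 [(273.5, 49), (275.5, 53), (284.5, 84), (363.5, -32)]
w10 col320 [(172.5, 69), (175.5, -65), (184.5, 84), (196.5, 42), (215.5, -71)] col295 [(171.5, 99), (175.5, -79), (184.5, 155), (196.5, 47)] row203 [(364.5, 32)]
w8 (0.4236, -0.2467) (np.int64(314), np.int64(189)) col [(np.float64(125.5), -120), (np.float64(128.5), 56), (np.float64(132.5), 68), (np.float64(150.5), -107), (np.float64(155.5), 144), (np.float64(165.5), -105), (np.float64(172.5), 69), (np.float64(175.5), -36), (np.float64(177.5), -29), (np.float64(184.5), -40), (np.float64(194.5), 37), (np.float64(206.5), -27), (np.float64(209.5), 40), (np.float64(218.5), -47), (np.float64(233.5), -98), (np.float64(236.5), 81), (np.float64(239.5), 187)] row [(np.float64(288.5), -107), (np.float64(295.5)
[... 1917 characters left out ...]
(np.float64(124.5), -148), (np.float64(129.5), -34), (np.float64(131.5), 60), (np.float64(151.5), -97), (np.float64(157.5), 138), (np.float64(169.5), -125), (np.float64(179.5), 77), (np.float64(184.5), -47), (np.float64(192.5), -28), (np.float64(204.5), 34), (np.float64(214.5), 26), (np.float64(232.5), -57), (np.float64(249.5), -69), (np.float64(253.5), 75), (np.float64(257.5), 159), (np.float64(277.5), -27)] row [(np.float64(364.5), -31), (np.float64(376.5), -103), (np.float64(392.5), 147), (np.float64(401.5), -48), (np.float64(417.5), 67), (np.float64(419.5), -46), (np.float64(431.5), 34), (np.float64(442.5), -34), (np.float64(447.5), -61), (np.float64(456.5), 42), (np.float64(460.5), 86)]
```

```bash
python3 - <<'E'
from h import *
L=lambda n:np.load(n+".npy",allow_pickle=True).item()
p=back(L("w8"),[(314,156),(314,234)],.027);print("blk2 after release x",p[:,0],p[:,0].mean(),"TCP .4236")
p=back(L("w5"),[(313,154),(313,233)],.027);print("blk1 after release x",p[:,0],p[:,0].mean(),"TCP .4258")
for n,T,zb in(("w4",(.4225,-.3342),.125),("w7",(.4233,-.2465),.118)):
    cm=L(n)
    for k in (0,-.003,-.005):print(n,k,proj(cm,[(T[0]+.035+k,T[1]-.035*0,z) for z in(zb+.022,zb)]).round(1).tolist())
E
```

```text
blk2 after release x [0.45925478 0.371055  ] 0.41515489031279895 TCP .4236
blk1 after release x [0.46446177 0.37575359] 0.42010768097719764 TCP .4258
w4 0 [[318.8, 193.8], [318.8, 183.9]]
w4 -0.003 [[318.6, 199.5], [318.6, 188.9]]
w4 -0.005 [[318.4, 203.3], [318.5, 192.3]]
w7 0 [[318.7, 197.2], [318.7, 186.5]]
w7 -0.003 [[318.4, 203.1], [318.5, 191.7]]
w7 -0.005 [[318.3, 207.0], [318.3, 195.1]]
```

The block in hand sits about 2 mm back along tool x and 1.7 mm over in tool y relative to the pocket, as seen in the same picture. I'll correct and lower slowly.

>>> send_rows(
  motion=[0.002,-0.0016,0,0,0,0,-1,0.002,-0.0016,0.02,0,0,0,-1,0.002,-0.0016,0.04,0,0,0,-1,0.002,-0.0016,0.045,0,0,0,-1,0.002,-0.0016,0.045,0,0,0,-1],
)

```text
time_s: 35.55
eef_pos: [0.637, 0.0811, 0.0427]
orientation: [-3.14, -0.0, 1.554]
contact_force: [-0.1, 0.8, -1.9]
grip_width: 0.506
gripper_force: 62.3
```

>>> send_rows(
  motion=[0,0,0.003,0,0,0,-1,0,0,0.006,0,0,0,-1,0,0,0.009,0,0,0,-1,0,0,0.012,0,0,0,-1,0,0,0.012,0,0,0,-1],
)

```text
time_s: 36.05
eef_pos: [0.6374, 0.0808, 0.0308]
orientation: [-3.141, -0.0, 1.554]
contact_force: [-0.8, -0.2, -2.9]
grip_width: 0.509
gripper_force: 62.3
```

It is in the pocket with no contact force. I'll lower the rest of the way and release.

>>> send_rows(
  motion=[0,0,0.001,0,0,0,-1,0,0,0.002,0,0,0,-1,0,0,0.003,0,0,0,-1,0,0,0.003,0,0,0,-1,0,0,0.003,0,0,0,-1],
)

```text
time_s: 36.55
eef_pos: [0.6379, 0.0808, 0.0287]
orientation: [3.141, 0.0, 1.554]
contact_force: [-0.8, -0.5, -0.3]
grip_width: 0.503
gripper_force: 62.6
```

>>> send_rows(
  motion=[0,0,0,0,0,0,0.3,0,0,0,0,0,0,0.3,0,0,0,0,0,0,1,0,0,-0.002,0,0,0,1,0,0,-0.004,0,0,0,1],
)

```text
time_s: 37.05
eef_pos: [0.6378, 0.0808, 0.0326]
orientation: [3.141, 0.0, 1.554]
contact_force: [0.1, -0.0, 0.3]
grip_width: 1.002
gripper_force: 0.0
```

>>> send_rows(
  motion=[0,0,-0.03,0,0,0,1,0,0,-0.07,0,0,0,1,0,0,-0.11,0,0,0,1,0,0,-0.14,0,0,0,1,0,0,-0.14,0,0,0,1],
)

```text
time_s: 37.55
eef_pos: [0.6413, 0.0808, 0.1795]
orientation: [3.129, 0.0, 1.554]
contact_force: [0.2, 0.4, 0.4]
grip_width: 1.003
gripper_force: 0.0
```

```bash
python3 - <<'E'
from h import *
cm,im=shot("w11");block(cm,im,(.639,.0785),.04);block(cm,im,(.638,-.007),.04)
t=camera_model("top");im=get_image("top");cv2.imwrite("pics/top4.png",im)
block(t,im,(.593,.340),.022,20)
go(.596,.340,.17,1.149)
E
```

```text
block px (np.int64(313), np.int64(189)) c [0.6393 0.0809] size [70.6 45.4] long yaw 1.553
block px (np.int64(314), np.int64(264)) c [ 0.639  -0.0029] size [76.7 45.8] long yaw 1.562
block px (np.int64(236), np.int64(201)) c [0.5912 0.3435] size [69.1 37.6] long yaw 1.153
shift [ 0.2584 -0.0466  0.0032] turn 23.18 at [0.6381 0.0808 0.1733] [3.1395 0.     1.5536] q6 -0.014
```

>>> send_rows(
  motion=[0.05,-0.009,0,0,0,0,1,0.1,-0.018,0,0,0,6,1,0.15,-0.027,0,0,0,12,1,0.2,-0.036,0,0,0,18,1,0.24,-0.046,0,0,0,23.2,1],
)

```text
time_s: 38.15
eef_pos: [0.594, 0.3233, 0.1693]
orientation: [-3.138, 0.003, 1.145]
contact_force: [-0.8, -0.8, -0.3]
grip_width: 1.002
gripper_force: 0.0
```

>>> send_rows(
  motion=[0,0,0,0,0,0,1,0,0,0,0,0,0,1,0,0,0,0,0,0,1,0,0,0,0,0,0,1,0,0,0,0,0,0,1],
)

```text
time_s: 38.65
eef_pos: [0.5963, 0.3201, 0.172]
orientation: [-3.141, 0.0, 1.147]
contact_force: [0.2, -0.9, 0.9]
grip_width: 0.999
gripper_force: 0.0
```

```bash
python3 - <<'E'
from h import *
cm,im=shot("w12");c,y=block(cm,im,(.596,.340),.022)
go(c[0],c[1],.008,y)
E
```

```text
block px (np.int64(309), np.int64(169)) c [0.5977 0.3415] size [69.2 44.5] long yaw 1.146
shift [ 0.0199 -0.0074  0.1642] turn 0.08 at [0.5963 0.3204 0.1722] [-3.1415e+00  1.0000e-04  1.1470e+00] q6 0.767
```

View pics/w12.png

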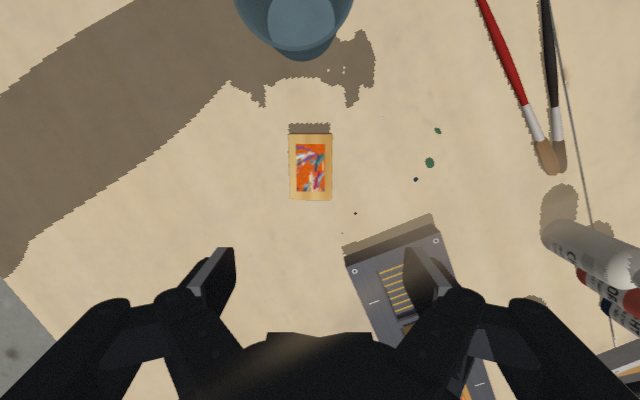

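The block is at (311,167), clear of the cup above it. I'll grasp and heft it.

>>> send_rows(
  motion=[0.02,-0.007,0.04,0,0,0,1,0.02,-0.007,0.08,0,0,0,1,0.02,-0.007,0.12,0,0,0,1,0.02,-0.007,0.15,0,0,0,1,0.02,-0.007,0.164,0,0,0,1],
)

```text
time_s: 39.2
eef_pos: [0.5956, 0.3411, 0.0043]
orientation: [-3.137, 0.004, 1.148]
contact_force: [-0.5, -0.8, -0.3]
grip_width: 1.0
gripper_force: 0.0
```

>>> send_rows(
  motion=[0,0,0,0,0,0,1,0,0,0,0,0,0,-1,0,0,0,0,0,0,-1,0,0,0,0,0,0,-1,0,0,0,0,0,0,-1],
)

```text
time_s: 39.7
eef_pos: [0.5996, 0.3435, 0.0114]
orientation: [3.138, -0.004, 1.149]
contact_force: [-0.5, -0.8, 6.9]
grip_width: 0.506
gripper_force: 62.6
```

>>> send_rows(
  motion=[0,0,0,0,0,0,-1,0,0,-0.02,0,0,0,-1,0,0,-0.06,0,0,0,-1,0,0,-0.1,0,0,0,-1,0,0,-0.12,0,0,0,-1],
)

```text
time_s: 40.2
eef_pos: [0.5993, 0.3435, 0.1332]
orientation: [3.137, -0.005, 1.149]
contact_force: [1.4, 1.1, -0.3]
grip_width: 0.503
gripper_force: 61.9
```

>>> send_rows(
  motion=[0,0,0,0,0,0,-1,0,0,0,0,0,0,-1,0,0,0,0,0,0,-1,0,0,0,0,0,0,-1,0,0,0,0,0,0,-1],
)

```text
time_s: 40.7
eef_pos: [0.5968, 0.3423, 0.1263]
orientation: [-3.139, 0.002, 1.149]
contact_force: [0.2, 0.1, -0.6]
grip_width: 0.505
gripper_force: 61.9
```

```bash
python3 - <<'E'
from h import *
heft(7);go(.640,.1645,.09,1.554)
E
```

```text
Fz -0.83 [-0.6 -0.1 -1.1 -0.5 -1.2 -1.3 -1.1]
shift [-0.1452  0.1116  0.0383] turn -23.22 at [0.5977 0.3427 0.1283] [ 3.1415e+00 -1.0000e-04  1.1487e+00] q6 0.796
```

-0.8 N, so plain. It goes to the third tray place.

>>> send_rows(
  motion=[-0.035,0.003,0,0,0,0,-1,-0.071,0.006,0,0,0,0,-1,-0.106,0.009,0,0,0,0,-1,-0.142,0.012,0,0,0,0,-1,-0.177,0.014,0,0,0,0,-1],
)

```text
time_s: 41.55
eef_pos: [0.5375, 0.1742, 0.1286]
orientation: [3.141, -0.0, 1.149]
contact_force: [0.5, 0.1, -0.5]
grip_width: 0.504
gripper_force: 61.9
```

>>> send_rows(
  motion=[-0.035,0.003,0,0,0,0,-1,-0.071,0.006,0,0,0,0,-1,-0.106,0.009,0,0,0,0,-1,-0.142,0.012,0,0,0,0,-1,-0.177,0.014,0,0,0,0,-1],
)

```text
time_s: 42.05
eef_pos: [0.4778, 0.007, 0.1288]
orientation: [3.14, -0.0, 1.149]
contact_force: [0.9, 0.1, -1.3]
grip_width: 0.506
gripper_force: 61.9
```

>>> send_rows(
  motion=[-0.035,0.003,0,0,0,8,-1,-0.071,0.006,0,0,0,16,-1,-0.106,0.009,0,0,0,24,-1,-0.142,0.012,0,0,0,32,-1,-0.177,0.014,0,0,0,40,-1],
)

```text
time_s: 42.55
eef_pos: [0.418, -0.1604, 0.1289]
orientation: [3.14, -0.001, 0.445]
contact_force: [-0.2, -0.3, -0.3]
grip_width: 0.501
gripper_force: 61.9
```

>>> send_rows(
  motion=[0,0,0,0,0,8,-1,0,0,0,0,0,16,-1,0,0,0,0,0,23.8,-1,0,0,0,0,0,23.8,-1,0,0,0,0,0,23.8,-1],
)

```text
time_s: 43.05
eef_pos: [0.4185, -0.1589, 0.1286]
orientation: [3.141, -0.0, 0.038]
contact_force: [-0.2, -0.3, -0.5]
grip_width: 0.506
gripper_force: 61.9
```

```bash
python3 - <<'E'
from h import *
s=get_state();print(s["grip_width"],s["gripper_force"],s["contact_force"])
cm,im=shot("w13");go(.419,-.158,.017,.035)
E
```

```text
0.5063918477113957 61.90427541732788 [-0.1910905  -0.32734626 -0.48348001]
shift [ 0.0005 -0.0009  0.1115] turn 0.15 at [ 0.4185 -0.1589  0.1285] [ 3.1413e+00 -4.0000e-04  3.7700e-02] q6 0.943
```

>>> send_rows(
  motion=[0,-0.001,0.04,0,0,0,-1,0,-0.001,0.08,0,0,0,-1,0,-0.001,0.1,0,0,0,-1,0,-0.001,0.112,0,0,0,-1,0,-0.001,0.112,0,0,0,-1],
)

```text
time_s: 43.6
eef_pos: [0.4188, -0.158, 0.0165]
orientation: [-3.141, 0.001, 0.037]
contact_force: [-0.2, -1.4, -0.1]
grip_width: 0.507
gripper_force: 65.1
```

>>> send_rows(
  motion=[0,0,0.001,0,0,0,-1,0,0,0.001,0,0,0,0.3,0,0,0.001,0,0,0,0.3,0,0,0,0,0,0,0.4,0,0,0,0,0,0,0.4],
)

```text
time_s: 44.1
eef_pos: [0.4186, -0.1581, 0.0167]
orientation: [3.141, -0.001, 0.035]
contact_force: [0.3, 0.0, -0.8]
grip_width: 0.7
gripper_force: 0.0
```

>>> send_rows(
  motion=[0,0,-0.03,0,0,0,0.4,0,0,-0.07,0,0,0,1,0,0,-0.11,0,0,0,1,0,0,-0.15,0,0,0,1,0,0,-0.18,0,0,0,1],
)

```text
time_s: 44.6
eef_pos: [0.4189, -0.1582, 0.1994]
orientation: [3.139, -0.003, 0.035]
contact_force: [0.8, -0.5, -0.3]
grip_width: 0.999
gripper_force: 0.0
```

>>> send_rows(
  motion=[0.04,-0.035,0,0,0,-8,1,0.08,-0.07,0,0,0,-16,1,0.12,-0.1,0,0,0,-24,1,0.155,-0.13,0,0,0,-32,1,0.185,-0.156,0,0,0,-40,1],
)

```text
time_s: 45.1
eef_pos: [0.5993, 0.0064, 0.1964]
orientation: [3.141, -0.0, 0.74]
contact_force: [0.8, -0.6, -0.8]
grip_width: 1.004
gripper_force: 0.0
```

>>> send_rows(
  motion=[0,0,-0.04,0,0,-8,1,0,0,-0.07,0,0,-16,1,0,0,-0.07,0,0,-24,1,0,0,-0.07,0,0,-32,1,0,0,-0.07,0,0,-40,1],
)

```text
time_s: 45.6
eef_pos: [0.5978, 0.0046, 0.2666]
orientation: [3.141, 0.0, 1.438]
contact_force: [0.6, -0.6, -0.6]
grip_width: 0.997
gripper_force: 0.0
```

>>> send_rows(
  motion=[0,0,0,0,0,-7,1,0,0,0,0,0,-7,1,0,0,0,0,0,-7,1,0,0,0,0,0,-7,1,0,0,0,0,0,-7,1],
)

```text
time_s: 46.1
eef_pos: [0.5978, 0.0045, 0.2663]
orientation: [3.142, 0.0, 1.553]
contact_force: [-0.0, -0.7, 0.4]
grip_width: 1.0
gripper_force: 0.0
```

```bash
python3 - <<'E'
from h import *
cm,im=shot("w14");block(cm,im,(.6395,.0785),.04);block(cm,im,(.638,-.007),.04)
go(.635,-.11,.16,-3.141)
E
```

```text
block px (np.int64(350), np.int64(112)) c [0.6384 0.0794] size [68.9 46.4] long yaw 1.555
block px (np.int64(348), np.int64(179)) c [ 0.6376 -0.0054] size [70.3 48.3] long yaw 1.554
shift [-0.1138  0.0393  0.1063] turn 88.93 at [0.5978 0.0045 0.2663] [-3.1415  0.      1.5528] q6 -0.144
```

View pics/w14.png

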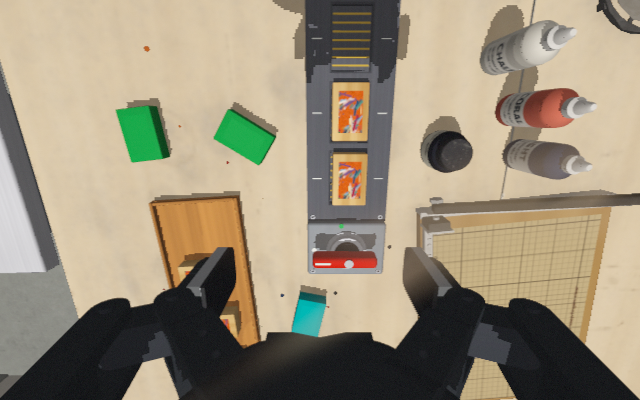

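Both steel blocks lie square in pockets 2 (350,112) and 3 (348,179), and the handle is off. One overall check before turning it on.

```bash
python3 - <<'E'
from h import *
im=get_image("top");cv2.imwrite("pics/top5.png",im)
cv2.imwrite("pics/c5.png",cv2.resize(im[160:295,215:480],None,fx=3,fy=3,interpolation=cv2.INTER_CUBIC))
E
```

```text
(no output)
```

View pics/c5.png

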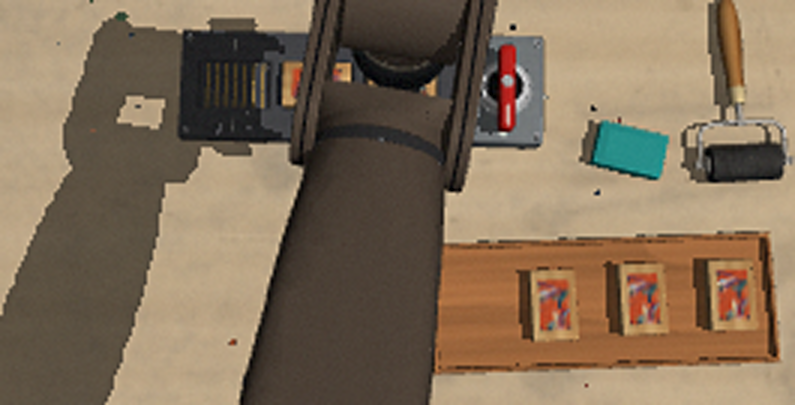

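All three plain blocks lie flat in the tray at (555,303), (643,297) and (733,294) of the crop, and the table holds no more. Now the handle.

>>> send_rows(
  motion=[-0.025,0.008,0.01,0,0,-8,1,-0.05,0.016,0.03,0,0,-16,1,-0.075,0.024,0.05,0,0,-24,1,-0.1,0.032,0.07,0,0,-32,1,-0.114,0.039,0.09,0,0,-40,1],
)

```text
time_s: 46.7
eef_pos: [0.6351, -0.112, 0.1756]
orientation: [-3.142, 0.001, 2.256]
contact_force: [0.0, 1.1, 0.5]
grip_width: 0.999
gripper_force: 0.0
```

>>> send_rows(
  motion=[0,0,0,0,0,-8,1,0,0,0,0,0,-16,1,0,0,0,0,0,-24,1,0,0,0,0,0,-32,1,0,0,0,0,0,-40,1],
)

```text
time_s: 47.2
eef_pos: [0.6349, -0.1102, 0.1763]
orientation: [3.142, -0.0, 2.955]
contact_force: [0.5, 0.5, -0.3]
grip_width: 1.004
gripper_force: 0.0
```

>>> send_rows(
  motion=[0,0,0,0,0,-8,1,0,0,0,0,0,-10,1,0,0,0,0,0,-10,1,0,0,0,0,0,-10,1,0,0,0,0,0,-10,1],
)

```text
time_s: 47.7
eef_pos: [0.6348, -0.1102, 0.1763]
orientation: [3.142, -0.0, 3.124]
contact_force: [-0.1, 0.2, 0.2]
grip_width: 1.001
gripper_force: 0.0
```

```bash
python3 - <<'E'
from h import *
go(.6347,-.1097,.059,3.125)
E
```

```text
shift [1.000e-04 4.000e-04 1.173e-01] turn -0.08 at [ 0.6348 -0.1102  0.1763] [ 3.1416 -0.      3.1236] q6 -1.882
```

>>> send_rows(
  motion=[0,0,0.03,0,0,0,1,0,0,0.06,0,0,0,1,0,0,0.09,0,0,0,1,0,0,0.117,0,0,0,1,0,0,0.117,0,0,0,1],
)

```text
time_s: 48.2
eef_pos: [0.6313, -0.109, 0.0543]
orientation: [3.139, -0.009, 3.124]
contact_force: [-0.6, -0.2, -0.5]
grip_width: 1.002
gripper_force: 0.0
```

>>> send_rows(
  motion=[0,0,0,0,0,0,-1,0,0,0,0,0,0,-1,0,0,0,0,0,0,-1,0,0,0,0,0,0,-1,0,0,0,0,0,0,-1],
)

```text
time_s: 48.7
eef_pos: [0.6356, -0.1091, 0.061]
orientation: [3.139, 0.002, 3.123]
contact_force: [-2.6, -1.9, -2.9]
grip_width: 0.171
gripper_force: 59.6
```

>>> send_rows(
  motion=[0,0,0,0,0,0,-1,0,0,0,0,0,8,-1,0,0,0,0,0,16,-1,0,0,0,0,0,24,-1,0,0,0,0,0,32,-1],
)

```text
time_s: 49.2
eef_pos: [0.6353, -0.1099, 0.0609]
orientation: [3.141, 0.001, 2.561]
contact_force: [-2.2, 3.5, 5.7]
grip_width: 0.17
gripper_force: 61.0
```

>>> send_rows(
  motion=[0,0,0,0,0,8,-1,0,0,0,0,0,16,-1,0,0,0,0,0,24,-1,0,0,0,0,0,32,-1,0,0,0,0,0,40,-1],
)

```text
time_s: 49.7
eef_pos: [0.6347, -0.1103, 0.0609]
orientation: [-3.14, 0.0, 1.863]
contact_force: [-3.6, 1.3, 6.4]
grip_width: 0.167
gripper_force: 61.3
```

>>> send_rows(
  motion=[0,0,0,0,0,5,-1,0,0,0,0,0,9.5,-1,0,0,0,0,0,9.5,-1,0,0,0,0,0,9.5,-1,0,0,0,0,0,9.5,-1],
)

```text
time_s: 50.2
eef_pos: [0.6345, -0.1104, 0.0609]
orientation: [-3.14, 0.001, 1.706]
contact_force: [-4.6, 2.4, 7.6]
grip_width: 0.17
gripper_force: 61.5
```

>>> send_rows(
  motion=[0,0,0,0,0,0,1,0,0,0,0,0,0,1,0,0,0,0,0,0,1,0,0,0,0,0,0,1,0,0,0,0,0,0,1],
)

```text
time_s: 50.7
eef_pos: [0.6348, -0.1102, 0.0591]
orientation: [-3.141, -0.0, 1.702]
contact_force: [-0.7, -0.1, 0.6]
grip_width: 0.99
gripper_force: 0.0
```

>>> send_rows(
  motion=[0,0,-0.02,0,0,0,1,0,0,-0.06,0,0,0,1,0,0,-0.1,0,0,0,1,0,0,-0.14,0,0,0,1,0,0,-0.16,0,0,0,1],
)

```text
time_s: 51.2
eef_pos: [0.6365, -0.1107, 0.2244]
orientation: [3.135, 0.003, 1.702]
contact_force: [1.0, 0.3, 0.3]
grip_width: 1.0
gripper_force: 0.0
```

>>> send_rows(
  motion=[-0.04,-0.01,0,0,0,0,1,-0.08,-0.02,0,0,0,0,1,-0.12,-0.04,0,0,0,0,1,-0.12,-0.04,0,0,0,0,1,-0.12,-0.04,0,0,0,0,1],
)

```text
time_s: 51.7
eef_pos: [0.6104, -0.2352, 0.2191]
orientation: [-3.142, -0.001, 1.7]
contact_force: [0.0, 0.5, -0.1]
grip_width: 0.999
gripper_force: 0.0
```

```bash
python3 - <<'E'
from h import *
cm,im=shot("w15");print(get_state()["eef_pos"])
hsv=cv2.cvtColor(im,cv2.COLOR_BGR2HSV)
m=cv2.inRange(hsv,(0,180,90),(6,255,255))|cv2.inRange(hsv,(172,180,90),(180,255,255))
n,l,st,ce=cv2.connectedComponentsWithStats(m)
for k in range(1,n):
    if st[k,4]>150:
        ys,xs=np.where(l==k);c,wh,a=rect(cm,np.c_[xs,ys],.07);print("red",ce[k],c,wh,a)
block(cm,im,(.6395,.0785),.04);block(cm,im,(.638,-.007),.04)
im=get_image("top");cv2.imwrite("pics/top6.png",im)
E
```

```text
[ 0.61077129 -0.23421134  0.21907409]
red [361.32661571  53.70257123] [ 0.63443866 -0.10544635] (16.548049926757812, 86.06678009033203) 8.48746109008789
block px (np.int64(399), np.int64(-173)) c [ 0.6373 -0.0989] size [19.  95.8] long yaw 1.719
block px (np.int64(378), np.int64(-53)) c [ 0.6373 -0.0989] size [19.  95.8] long yaw 1.719
```

The bar stands at about 1.40 rad, so it is on. A last numeric check of the blocks from the top camera.

```bash
python3 - <<'E'
from h import *
t=camera_model("top");a=cv2.imread("pics/top6.png")
block(t,a,(.6355,.0785),.04,15);block(t,a,(.634,-.007),.04,15)
print(get_state()["contact_force"].round(1),get_state()["time_s"])
hsv=cv2.cvtColor(a,cv2.COLOR_BGR2HSV);m=cv2.inRange(hsv,(0,170,150),(8,255,255))
n,l,st,ce=cv2.connectedComponentsWithStats(cv2.dilate(m,np.ones((3,3))))
print([(ce[k].round().tolist(),int(st[k,4])) for k in range(1,n) if st[k,4]>40 and 165<ce[k][1]<295 and ce[k][0]>200])
E
```

```text
block px (np.int64(320), np.int64(187)) c [0.6365 0.0803] size [46.7 67.4] long yaw 1.579
block px (np.int64(348), np.int64(188)) c [ 0.6338 -0.0053] size [46.6 67.2] long yaw 1.577
[ 0.4 -0.2  0.6] 51.8
[([314.0, 186.0], 44), ([350.0, 190.0], 56), ([459.0, 251.0], 55), ([459.0, 260.0], 105)]
```

```bash
python3 -c "
from cell import *
print(hand_in())"
```

```text
the job is handed in; nothing more can be done
None
```

The job is handed in, with no verdict returned: two steel-backed blocks are seated in pockets 2 and 3, three plain ones lie flat in the tray, and the handle is on at about 1.40 rad. The brayer, ink jar and water cup were left alone.

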